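Turn the grill tools round and shut them in the tool bin

ROBOT

A 6-joint arm with a two-finger parallel gripper is mounted at the origin on the work surface. World frame = base frame: x ahead of the robot, y to its left, z up, the work surface at z = 0. Lengths are in mm, angles in degrees, forces in N, time in s.
With the tool pointing down it reaches from about 150 to 775 mm from the base axis. Payload 6.1 kg.
Tool frame: the origin (TCP) lies where the fingers leave the gripper's body, on its centre line; the fingertips stand 73 mm ahead of it and the grasp point (between the pads) lies 54 mm ahead of it; z points along the fingers, x is the direction in which the jaws open and shut, and the axes are right-handed (so a half turn about z gives the same grasp; the last joint's range is limited). The gripper opens to 85 mm and grips with 20 to 120 N. Pads are 22 mm wide; open, the fingers measure 114 mm over their backs; the gripper's body (76 mm by 85 mm) begins 54 mm behind the grasp point. The pads swing forward as they close: fully open they stand 13 mm farther back than shut.
Start: joints at [-66.234, 7.208, -2.269, 80.523, 0, 90], TCP at [211.571, -480.465, 303.895] pointing down, gripper open.
Joint ranges: [-155.77, 155.77], [-54.66, 111.73], [-72.52, 77.12], [-102.08, 115.82], [-83.92, 84.16], [-180, 180]. Speed limits (degrees/s): [136.94, 136.94, 172.46, 180, 180, 180].

INTERFACE

Orientations are given as [roll, pitch, yaw] about the fixed x, y, z axes, in that order (R = Rz(yaw) Ry(pitch) Rx(roll)).
In Python, from station import ctrl gives the robot as it stands.
- The arm moves only by the tool drive_tool, never from a script. Its argument "series" is a list that holds one entry, the list of rows, each a list of 6 numbers: the shift along the tool's x, y, z in mm, then the turn, a rotation vector about the tool's x, y, z in degrees. In form: [[[x, y, z, ax, ay, az], ...]]. A call has 1 to 20 rows; each row shifts and turns the pose as measured when the row begins, along the tool's axes as they then stand; what a row does not reach is not made up. A row lasts 1/10 s, in which the tool goes at most 50 mm and 8.59 degrees, less where a joint would pass 70% of its speed; a pose out of reach is approached as far as the arm can. A call with a gripper value outside its range is refused whole. "gripper" is the closure, from -1 (fully open) to 1 (shut), set as the call begins (left out, the last holds). The fingers move at their own pace and stop on an object; "grip_force" is the grip in N (left out, the last holds). Time passes only in rows, so rows that do not move let the fingers close. It gives the time, the measured TCP pose, the force and the opening at its end, in the units of the state.
- ctrl.state(): the state, without advancing time (a new reading comes with each control period).
- ctrl.snapshot(name): name is "side" or "top"; returns a dict with "color" (480x640x3 uint8, red, green, blue), "depth" (480x640 float32, mm along the optical axis (not along the pixel's ray), 0 where there is no reading), "fx", "fy", "cx", "cy" (pixels), "cam_to_world" (4x4, takes a point from camera to world coordinates). Camera axes: x right, y down, z forward; pixel columns grow to the right and rows downward; lengths in mm; the calibration is good to about 2 mm. A picture is of the moment at which its call begins.
- ctrl.job_done(): hands the job in, once; it reports no verdict.
Trained networks look in a picture, given as the dict that the camera call returned (one of the last four; its "shot" number tells which), for a name from the list of things; names that differ only in an ending like _2 or _b are one class to them, and where a whole thing is asked for, a point or a joint stands for the part that bears it (a point fixed in the world has none). Each returns a list of dicts, best first, with "p" (0 to 1); they miss things now and then, are a little off and sometimes report something else, mostly with a low value. They report only what shows in the picture. A call takes as long as a camera call.
- ctrl.spot_in(picture, label): "position" ([x, y, z] in mm, in the coordinates of the camera as it stood for that picture, good to about 4 mm: the middle of the surface that is visible of it).
- ctrl.tip_of(picture, label): "position" ([x, y, z] in mm, in the coordinates of the camera as it stood for that picture, good to about 4 mm: a listed point, or the origin of a listed thing).
The state is a dict: "t": time; "q": joint angles; "qvel": joint speeds; "joint_torque": joint torques, N m; "ee_pos": TCP position; "ee_rot": TCP orientation; "wrist_force": force on the tool from outside, world axes, zero at the start; "ft_torque": the same for the moment, N m; "finger_gap": opening from 0.0 (shut) to 1.0 (fully open).
Only numpy, scipy, OpenCV 4.12 (cv2) and the standard library are available. Lean on these libraries where they do the work, as an engineer would, in place of code of your own. Each camera call takes 0.05 s, during which the arm holds its last target.

TASK

The grill tools (three or four) were shoved handle-first under the wire riser. Put every one of them into the green tool bin, lying flat on its floor and not on another tool, head under the fixed hood and handle under the lid, then swing the lid down and press it until it clicks shut. Leave the jar, bowl and tongs where they are.

Things in the scene. Friction and masses are not known exactly. Their poses are not given: they have to be found in the camera images.
- turner_mid (a point): slotted steel turner: flat blade 90 long x 64 wide x 4 thick, flat on the ground side; may be absent. 300 mm long overall, about 0.15 kg, lying flat. This point is mid-length, 10 mm above its underside; its x axis runs along the tool towards the head, z up. Along x from this point: wooden handle (22 wide, 20 high) from -150 to -20 mm, steel neck (12 wide, from 4 to 12 mm above the underside) from -20 to 70 mm, head up to +150 mm
- turner_head (a point): point in the turner's head, 105 mm from its mid point towards the tip; absent with it
- fork_mid (a point): two-tine carving fork: tines 5 thick, 30 over both, 80 long; may be absent. 300 mm long overall, about 0.15 kg, lying flat. This point is mid-length, 10 mm above its underside; its x axis runs along the tool towards the head, z up. Along x from this point: wooden handle (22 wide, 20 high) from -150 to -20 mm, steel neck (12 wide, from 4 to 12 mm above the underside) from -20 to 70 mm, head up to +150 mm
- fork_head (a point): point in the fork's head, 105 mm from its mid point towards the tip; absent with it
- scraper_mid (a point): steel grate scraper: notched blade 50 long x 54 wide x 6 thick at the tip; may be absent. 300 mm long overall, about 0.15 kg, lying flat. This point is mid-length, 10 mm above its underside; its x axis runs along the tool towards the head, z up. Along x from this point: wooden handle (22 wide, 20 high) from -150 to -20 mm, steel neck (12 wide, from 4 to 12 mm above the underside) from -20 to 110 mm, head up to +150 mm
- scraper_head (a point): point in the scraper's head, 105 mm from its mid point towards the tip; absent with it
- spoon_mid (a point): steel basting spoon: round flat-bottomed bowl 48 across x 6 thick at the tip; may be absent. 300 mm long overall, about 0.15 kg, lying flat. This point is mid-length, 10 mm above its underside; its x axis runs along the tool towards the head, z up. Along x from this point: wooden handle (22 wide, 20 high) from -150 to -20 mm, steel neck (12 wide, from 4 to 12 mm above the underside) from -20 to 115 mm, head up to +150 mm
- spoon_head (a point): point in the spoon's head, 105 mm from its mid point towards the tip; absent with it
- riser: low wire shelf riser fixed on the shelf; origin on the shelf surface under its centre. 180 mm deep along its y, 380 mm wide along its x; deck underside 40 mm, top 45 mm above the shelf, thin legs only at the four corners. The tools lie on the shelf side by side, whole handles under the deck, necks and heads sticking out at its -y edge (y = -90 mm)
- bin: green sheet-metal tool bin fixed on the shelf; origin on the shelf surface under its centre, x points to its hooded end. Outside 345 (x) x 300 (y) x 65 mm high, walls 4, floor top 4 mm above the shelf. Fixed hood (4 thick) over x from -7.5 to +172.5 mm, underside 61 mm above the shelf; the rest is open under the hinged lid. Round the open part the side walls and the end wall at x = -172.5 mm are only 30 mm high, so tools can be passed in over it, head first under the hood
- lid (a joint): hinge of the bin's lid, rad: 0 shut and latched, 2.0 full open, leaning back over the hood (as it starts). Hinge line at bin x = -7.5 mm, 65 mm high, along bin y; lid 172 mm long, 331 wide, 3 thick, with about 50 mm flanges hanging from its free edge and sides, outside the low walls. Pushed forward past upright it falls slowly by its own weight and stops ajar (about 0.1) on two spring ball catches; pressing about 15 N down near the free edge snaps it past them to 0
- lid_edge (a point): point on the lid's outer face (upper face when shut), mid-width, 155 mm from the hinge and 17 mm from the free edge; shut it is 68 mm above the shelf
- jar: squat glass jar with steel screw lid, 72 mm across, 62 high, standing on the riser; origin at the centre of its underside; leave alone
- bowl: yellow silicone pinch bowl, 80 mm across, 34 high, on the riser; origin under its centre; leave alone
- tongs: stainless tongs about 270 mm long lying at the far side of the work; origin under their middle; leave alone

How it is judged:
By the outcome, as a careful person would: the job done as asked, in the order asked, and still so for the second after the job is handed in, with the robot touching nothing.
Of turner, fork, scraper, spoon only 3 to 4 are there at a start; the rules pass over those that are not, and their reading is None.
At some moment in a run one of turner, fork, scraper, spoon may be knocked a few centimetres aside while the robot is not near it.
It also fails if it takes over 208 s, if anything falls off the work surface, if the arm or the gripper's body presses on something with over 40 N, if the wrist force passes 120 N, or if a joint passes its speed limit or range.

## Working session

There is one attempt and no reset: what is moved stays moved. The work goes in short steps, Python scripts to look and compute and a tool call to move; the robot and the scene stay as the last step left them, time stands still between calls to the robot, and variables do not carry over. Pictures are saved under pics/ and viewed, and the job is handed in when it is done.

Besides the shell and the picture viewer there is one more tool, called in YAML: its name, and indented under it one key for each argument. drive_tool: Moves the arm, as the interface text tells. Its arguments: {"type":"object","properties":{"series":{"type":"array","items":{"type":"array","items":{"type":"array","items":{"type":"number"}}}},"gripper":{"type":"number"},"grip_force":{"type":"number"}},"required":["series"]}

```bash
ls; mkdir -p pics
cat > h.py <<'E'
import numpy as np, cv2
from station import ctrl
def snap(n,f):
    s=ctrl.snapshot(n); cv2.imwrite('pics/'+f,s['color'][:,:,::-1]); return s
def w(s,p):
    return (np.array(s['cam_to_world'])@np.r_[p,1])[:3]
def px(s,u,v,d=None):
    d=s['depth'][v,u] if d is None else d
    return w(s,[(u-s['cx'])/s['fx']*d,(v-s['cy'])/s['fy']*d,d])
E
python3 - <<'E'
from h import *
print(ctrl.state())
for n in ['top','side']:
    s=snap(n,n+'0.png')
    print(n,np.round(s['cam_to_world'],3).tolist(),s['fx'])
    for l in ['turner_mid','turner_head','fork_mid','fork_head','scraper_mid','scraper_head','spoon_mid','spoon_head','riser','bin','lid_edge','jar','bowl','tongs']:
        r=ctrl.tip_of(s,l)
        print(l,[(round(x['p'],2),np.round(w(s,x['position'])).tolist()) for x in r[:2]])
E
```

```text
pics
{'t': 0.0, 'q': array([-6.62329833e+01,  7.24115394e+00, -2.32682291e+00,  8.05251556e+01,
       -1.29442039e-03,  9.00009209e+01]), 'qvel': array([-4.27973964e-02,  3.70165052e-03,  3.29632018e-02,  9.05940795e-05,
        7.55483688e-02,  1.23778251e-02]), 'joint_torque': array([-4.97062138e-04, -4.35911143e+01,  3.52926886e+01,  1.72194239e-02,
       -1.18765511e-04,  2.80870768e-05]), 'ee_pos': array([ 211.45756554, -480.19945062,  303.12611656]), 'ee_rot': array([ 1.79998704e+02,  9.31324474e-02, -6.62339042e+01]), 'wrist_force': array([-0.23457461, -0.2768215 ,  0.82801462]), 'ft_torque': array([-0.00744659, -0.01344337,  0.02640269]), 'finger_gap': 1.00178635628154}
top [[0.1, -0.973, 0.21, 399.887], [-0.995, -0.097, 0.022, 45.836], [-0.001, -0.211, -0.977, 929.318], [0.0, 0.0, 0.0, 1.0]] 458.6609074196492
turner_mid [(0.79, [639.0, 252.0, 12.0])]
turner_head [(0.61, [633.0, 147.0, 9.0])]
fork_mid []
fork_head [(0.6, [400.0, 130.0, 7.0]), (0.4, [511.0, 322.0, 1.0])]
scraper_mid [(0.95, [559.0, 243.0, 13.0])]
scraper_head [(0.98, [563.0, 137.0, 7.0])]
spoon_mid [(0.86, [
[... 525 characters left out ...]
 777.041], [-0.003, -0.712, -0.702, 814.296], [0.0, 0.0, 0.0, 1.0]] 466.10338803193554
turner_mid [(0.72, [633.0, 250.0, 10.0])]
turner_head [(0.96, [638.0, 142.0, 7.0]), (0.23, [559.0, 141.0, 6.0])]
fork_mid [(0.87, [396.0, 237.0, 10.0])]
fork_head [(0.76, [399.0, 129.0, 8.0])]
scraper_mid [(0.97, [555.0, 243.0, 10.0])]
scraper_head [(0.71, [560.0, 141.0, 5.0])]
spoon_mid [(0.85, [474.0, 228.0, 10.0])]
spoon_head []
riser [(0.94, [513.0, 324.0, 1.0]), (0.22, [639.0, 144.0, 7.0])]
bin [(0.9, [542.0, -313.0, -0.0])]
lid_edge [(0.96, [530.0, -371.0, 205.0])]
jar [(0.71, [415.0, 344.0, 46.0]), (0.22, [553.0, 243.0, 9.0])]
bowl [(0.73, [612.0, 366.0, 45.0])]
tongs [(0.67, [757.0, -147.0, -3.0])]
```

View pics/top0.png

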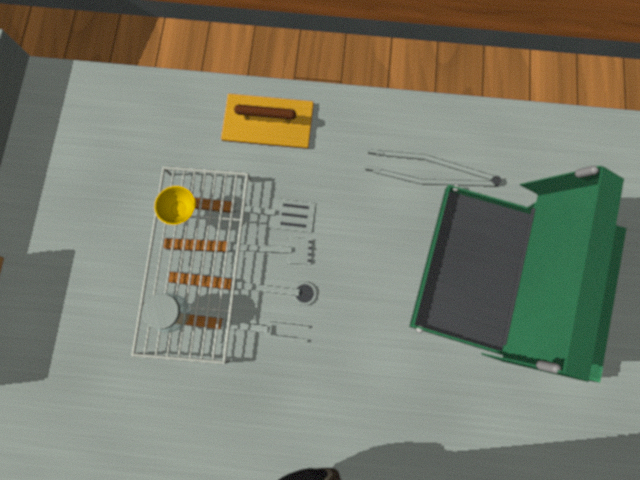

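View pics/side0.png

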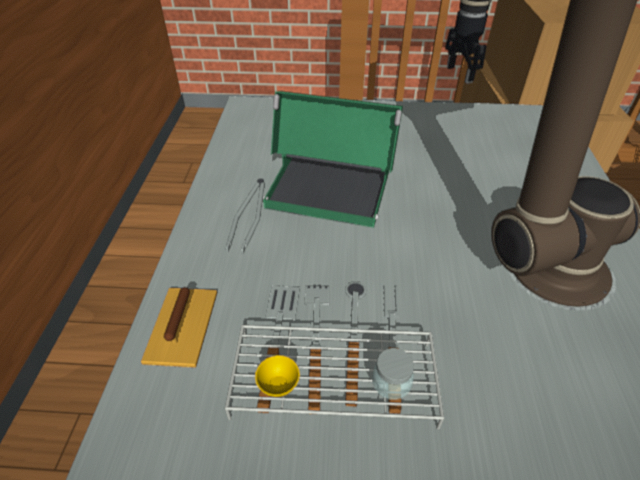

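```bash
cat >> h.py <<'E'
def cloud(s):
    d=s['depth'].astype(float); v,u=np.mgrid[:480,:640]
    P=np.stack([(u-s['cx'])/s['fx']*d,(v-s['cy'])/s['fy']*d,d,np.ones_like(d)],-1)@np.array(s['cam_to_world']).T
    return P[...,:3]
E
python3 - <<'E'
from h import *
for n in ['top','side']:
    s=ctrl.snapshot(n); P=cloud(s); c=s['color'].astype(int)
    g=(c[...,1]>c[...,0]+30)&(c[...,1]>c[...,2]+15)&(s['depth']>0)&(P[...,1]<-100)
    z=P[...,2]
    for lo,hi in[(24,34),(70,300)]:
        m=g&(z>lo)&(z<hi); q=P[m]
        print(n,lo,len(q),q[:,:2].min(0).round(),q[:,:2].max(0).round(), q[:,2].max())
        r=cv2.minAreaRect(q[:,:2].astype(np.float32)); print(r, cv2.boxPoints(r).round().tolist())
    # rows of lid: PCA at z band
    for a in [(100,130),(140,170),(170,200),(200,215)]:
        m=g&(z>a[0])&(z<a[1]); q=P[m][:,:2]
        if len(q)<50: continue
        vx,vy,x0,y0=cv2.fitLine(q.astype(np.float32),cv2.DIST_HUBER,0,.01,.01).ravel()
        print(a,len(q),np.degrees(np.arctan2(vy,vx)).round(2),x0,y0)
E
```

```text
top 24 741 [ 401. -339.] [ 726. -113.] 33.92537570248771
((564.0347290039062, -225.97145080566406), (173.6007843017578, 300.0277099609375), 78.82677459716797) [[400.0, -282.0], [694.0, -340.0], [728.0, -170.0], [434.0, -112.0]]
top 70 16362 [ 373. -406.] [ 718. -228.] 243.98989226418814
((544.8216552734375, -319.1661682128906), (119.9216079711914, 330.3127746582031), 78.53913116455078) [[371.0, -345.0], [695.0, -411.0], [719.0, -293.0], [395.0, -228.0]]
(100, 130) 2822 -10.69 544.3521 -325.6844
(140, 170) 3243 -10.77 544.31793 -344.18478
(170, 200) 1490 -10.81 543.03955 -353.8812
side 24 464 [ 386. -368.] [ 724. -114.] 33.903118580906494
((555.4349365234375, -251.3022003173828), (228.5556182861328, 299.5340576171875), 78.78887176513672) [[386.0, -334.0], [680.0, -393.0], [725.0, -168.0], [431.0, -110.0]]
side 70 7524 [ 376. -405.] [ 714. -229.] 246.30222885119963
((542.4089965820312, -321.2633056640625), (121.36234283447266, 332.4645080566406), 78.66275024414062) [[367.0, -348.0], [693.0, -413.0], [717.0, -294.0], [391.0, -229.0]]
(100, 130) 1472 -11.03 539.045 -326.57907
(140, 170) 1550 -11.17 536.37506 -345.03455
(170, 200) 1542 -11.13 538.6564 -359.1364
(200, 215) 759 -11.24 537.0222 -369.8856
```

drive_tool:
  series:
    - [[0,0,0,0,0,-8.3],[0,0,0,0,0,-8.3],[0,0,0,0,0,-8.3],[0,0,0,0,0,-8.3],[0,0,0,0,0,-8.3],[0,0,0,0,0,-8.3],[0,0,0,0,0,-8.3],[0,0,0,0,0,-8.3],[0,-50,0,0,0,0],[0,-50,0,0,0,0],[0,-50,0,0,0,0],[0,-50,0,0,0,0],[0,-50,0,0,0,0],[36,-34,0,0,0,0],[36,-34,0,0,0,0],[36,-34,0,0,0,0],[36,-34,0,0,0,0],[36,-34,0,0,0,0],[36,-34,0,0,0,0],[36,-34,0,0,0,0]]
  gripper: 0.0

```text
t: 3.6
ee_pos: [440.5, 23.5, 305.0]
ee_rot: [179.9, -0.6, 2.0]
wrist_force: [0.5, -1.0, 0.5]
finger_gap: 0.501
```

drive_tool:
  series:
    - [[33,-31,0,0,0,2],[33,-31,0,0,0,0],[33,-31,0,0,0,0],[33,-31,10,0,0,0],[33,-31,20,0,0,0],[25,-25,30,0,0,0],[5,-3,40,0,0,0],[0,0,40,0,0,0],[0,0,15,0,0,0],[0,0,0,0,0,0]]

```text
t: 4.6
ee_pos: [646.9, 224.1, 143.9]
ee_rot: [179.9, -0.8, 0.5]
wrist_force: [-0.5, 0.6, -0.8]
finger_gap: 0.501
```

```bash
cat >> h.py <<'E'
L=['turner','fork','scraper','spoon']
def tools(names=L,cams=('top','side'),tag=None):
    for n in cams:
        s=snap(n,f'{n}{tag}.png') if tag else ctrl.snapshot(n)
        for l in names:
            for e in ('_mid','_head'):
                r=ctrl.tip_of(s,l+e)
                print(n,l+e,[(round(x['p'],2),np.round(w(s,x['position'])).tolist()) for x in r[:2]])
    st=ctrl.state(); print(st['t'],np.round(st['ee_pos'],1),np.round(st['ee_rot'],1),np.round(st['wrist_force'],1),round(st['finger_gap'],3))
E
python3 -c "
from h import *
tools(['turner'],tag='1')"
```

```text
top turner_mid [(0.96, [640.0, 253.0, 9.0])]
top turner_head [(0.92, [637.0, 146.0, 12.0])]
side turner_mid [(0.91, [635.0, 249.0, 10.0])]
side turner_head [(0.66, [636.0, 143.0, 7.0]), (0.16, [398.0, 128.0, 6.0])]
4.9 [648.9 224.4 149.6] [-179.9   -1.3    0.5] [ 0.5 -0.6 -0. ] 0.498
```

drive_tool:
  series:
    - [[-6,9,10,0,0,0],[-6,8,20,0,1,0.5],[0,0,20,0,0,0],[0,0,15,0,0,0],[0,0,4,0,0,0],[0,0,0,0,0,0],[0,0,0,0,0,0]]

```text
t: 5.6
ee_pos: [644.1, 207.7, 90.7]
ee_rot: [-179.6, -3.4, -0.1]
wrist_force: [-0.1, -0.0, 0.0]
finger_gap: 0.497
```

drive_tool:
  series:
    - [[-5,0,4,0,-3,0],[-3,0,4,0,0,0],[0,0,3,0,0,0],[0,0,0,0,0,0],[0,0,0,0,0,0]]

```text
t: 6.1
ee_pos: [638.5, 208.8, 83.6]
ee_rot: [-179.4, -0.8, -0.1]
wrist_force: [-1.2, -0.3, 0.4]
finger_gap: 0.498
```

drive_tool:
  series:
    - [[-1,1,4,-0.5,-0.5,0],[0,0,3,0,0,0],[0,0,0,0,0,0],[0,0,0,0,0,0]]

```text
t: 6.5
ee_pos: [637.5, 207.8, 76.4]
ee_rot: [-180.0, -0.3, -0.1]
wrist_force: [-0.4, 0.7, 0.1]
finger_gap: 0.499
```

drive_tool:
  series:
    - [[0,0,0,0,0,0],[0,0,0,0,0,0],[0,0,0,0,0,0],[0,0,0,0,0,0],[0,0,0,0,0,0],[0,0,0,0,0,0]]
  gripper: 1.0
  grip_force: 60

```text
t: 7.1
ee_pos: [637.6, 207.8, 76.5]
ee_rot: [-180.0, -0.4, -0.1]
wrist_force: [0.9, 0.4, -0.0]
finger_gap: 0.116
```

```bash
python3 -c "
from h import *
tools(['turner'],tag='2')"
```

```text
top turner_mid []
top turner_head [(0.7, [636.0, 146.0, 11.0]), (0.37, [548.0, -315.0, -1.0])]
side turner_mid [(0.66, [637.0, 248.0, 12.0])]
side turner_head [(0.86, [640.0, 141.0, 8.0])]
7.4 [637.7 207.8  76.5] [-1.8e+02 -4.0e-01 -1.0e-01] [-0.  -0.1 -0.2] 0.116
```

drive_tool:
  series:
    - [[0,10,0,0,0,0],[0,20,0,0,0,0],[0,20,0,0,0,0],[0,20,0,0,0,0],[0,20,0,0,0,0],[0,20,0,0,0,0],[0,20,0,0,0,0],[0,20,0,0,0,0],[0,20,0,0,0,0],[0,15,0,0,0,0],[0,5,0,0,0,0],[0,0,0,0,0,0]]

```text
t: 8.6
ee_pos: [634.3, -2.5, 76.5]
ee_rot: [-180.0, -0.3, -0.4]
wrist_force: [0.1, 0.7, -0.1]
finger_gap: 0.112
```

```bash
python3 -c "
from h import *
tools(['turner'],tag='3')"
```

```text
top turner_mid [(0.85, [634.0, 40.0, 11.0]), (0.53, [759.0, -143.0, -0.0])]
top turner_head []
side turner_mid []
side turner_head [(0.61, [632.0, -65.0, 7.0])]
8.9 [ 6.345e+02 -6.000e-01  7.650e+01] [-180.    -0.3   -0.3] [-0.8 -0.4  0.3] 0.114
```

View pics/side3.png

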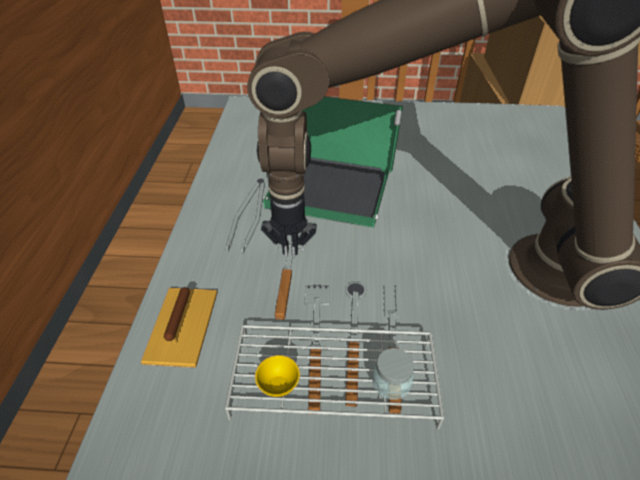

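drive_tool:
  series:
    - [[0,0,0,0,0,0],[0,0,0,0,0,0],[0,0,0,0,0,0],[0,0,-15,0,0,0],[0,0,-20,0,0,0],[0,-20,-8,0,0,0],[0,-25,0,0,0,0],[0,-25,0,0,0,0],[0,-20,0,0,0,0],[0,-12,0,0,0,0],[0,0,0,0,0,0],[0,0,0,0,0,0]]
  gripper: 0.0

```text
t: 10.1
ee_pos: [636.4, 106.8, 130.7]
ee_rot: [-179.9, -0.7, -0.2]
wrist_force: [0.6, 0.2, 0.1]
finger_gap: 0.499
```

drive_tool:
  series:
    - [[-1,0,12,0,-0.5,0],[0,0,15,0,0,0],[0,0,12,0,0,0],[0,0,4,0,0,0],[0,0,0,0,0,0],[0,0,0,0,0,0]]

```text
t: 10.7
ee_pos: [635.0, 102.6, 83.5]
ee_rot: [-179.9, -0.0, -0.4]
wrist_force: [-0.7, 0.8, 0.5]
finger_gap: 0.501
```

```bash
python3 -c "
from h import *
tools(['turner'],tag='4')"
```

```text
top turner_mid []
top turner_head [(0.9, [636.0, -62.0, 11.0]), (0.52, [402.0, 235.0, 10.0])]
side turner_mid [(0.59, [633.0, 39.0, 13.0])]
side turner_head [(0.86, [636.0, -66.0, 6.0])]
11.0 [635.4 103.1  84.3] [-1.799e+02 -1.000e-01 -4.000e-01] [-0.1  0.1  1.3] 0.503
```

drive_tool:
  series:
    - [[0,0,4,0,0,0],[0,0,2,0,0,0],[0,0,0,0,0,0]]

```text
t: 11.3
ee_pos: [635.7, 103.3, 78.5]
ee_rot: [-179.9, -0.2, -0.4]
wrist_force: [-0.3, 0.2, 0.2]
finger_gap: 0.496
```

drive_tool:
  series:
    - [[0,0,0,0,0,0],[0,0,0,0,0,0],[0,0,0,0,0,0],[0,0,0,0,0,0],[0,0,0,0,0,0]]
  gripper: 1.0
  grip_force: 100

```text
t: 11.8
ee_pos: [635.7, 103.4, 78.9]
ee_rot: [-179.9, -0.2, -0.4]
wrist_force: [-0.2, -0.2, 0.7]
finger_gap: 0.229
```

drive_tool:
  series:
    - [[0,0,-10,0,0,0],[0,0,-15,0,0,0],[0,0,-20,0,0,0],[0,0,-20,0,0,2],[0,0,-15,0,0,4],[0,0,0,0,0,5],[0,0,0,0,0,0],[0,0,0,0,0,0]]

```text
t: 12.6
ee_pos: [634.4, 103.2, 164.3]
ee_rot: [-179.9, -0.0, -11.6]
wrist_force: [-0.2, 1.1, -2.4]
finger_gap: 0.225
```

```bash
python3 -c "
from h import *
tools(['turner'],tag='5')"
```

```text
top turner_mid []
top turner_head [(0.89, [599.0, -59.0, 94.0])]
side turner_mid [(0.72, [620.0, 41.0, 96.0])]
side turner_head [(0.89, [599.0, -62.0, 89.0])]
12.9 [634.1 103.2 163.4] [-179.9    0.   -11.7] [ 0.2  0.1 -2.5] 0.227
```

View pics/side5.png

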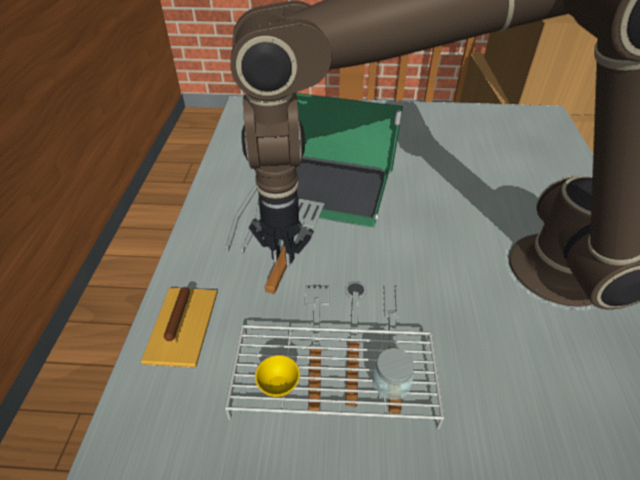

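drive_tool:
  series:
    - [[10,20,0,0,0,-0.3],[20,40,0,0,0,0],[20,40,0,0,0,0],[20,40,0,0,0,0],[15,30,0,0,0,0],[7,14,0,0,0,0],[0,0,0,0,0,0],[0,0,0,0,0,0]]

```text
t: 13.7
ee_pos: [689.4, -100.3, 159.7]
ee_rot: [-179.9, 0.3, -11.0]
wrist_force: [0.2, 0.8, -2.2]
finger_gap: 0.227
```

```bash
cat >> h.py <<'E'
def binc(p,yaw=-101.2,o=(546,-311)):
    a=np.radians(yaw); d=np.array(p[:2])-o
    return np.round([d@[np.cos(a),np.sin(a)],d@[-np.sin(a),np.cos(a)]],1)
def st():
    s=ctrl.state(); print(round(s['t'],1),np.round(s['ee_pos'],1),np.round(s['ee_rot'],1),'bin',binc(s['ee_pos']),'F',np.round(s['wrist_force'],1),round(s['finger_gap'],3))
E
python3 -c "
from h import *
st()"
```

```text
13.7 [ 689.4 -100.3  159.7] [-179.9    0.3  -11. ] bin [-234.5   99.7] F [ 0.2  0.8 -2.2] 0.227
```

drive_tool:
  series:
    - [[1,0,10,0,0,0],[0,0,14,0,0,0],[0,0,12,0,0,0],[0,0,4,0,0,0],[0,0,0,0,0,0],[0,0,0,0,0,0]]

```text
t: 14.3
ee_pos: [688.6, -94.3, 114.6]
ee_rot: [-179.8, 0.5, -10.6]
wrist_force: [0.5, -0.6, -2.1]
finger_gap: 0.227
```

```bash
python3 -c "
from h import *
tools(['turner'],tag='6');st()"
```

```text
top turner_mid []
top turner_head [(0.57, [558.0, 242.0, 13.0])]
side turner_mid [(0.89, [673.0, -157.0, 46.0])]
side turner_head [(0.66, [660.0, -259.0, 43.0])]
14.6 [689.1 -94.9 115.5] [-179.8    0.4  -10.6] [ 1.3  0.5 -1.5] 0.225
14.6 [689.1 -94.9 115.5] [-179.8    0.4  -10.6] bin [-239.8   98.4] F [ 1.3  0.5 -1.5] 0.225
```

View pics/top6.png

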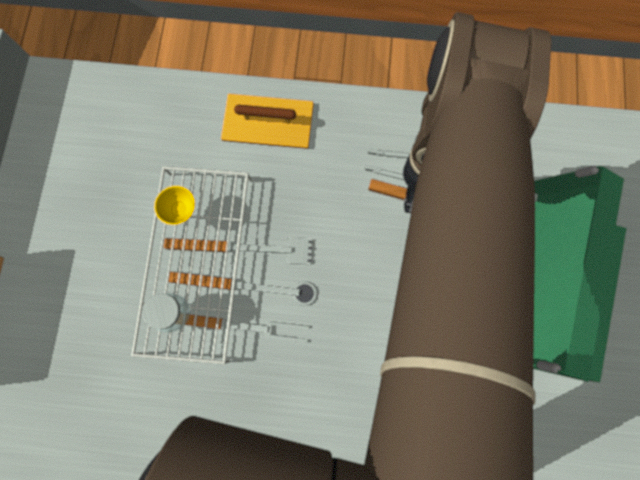

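View pics/side6.png

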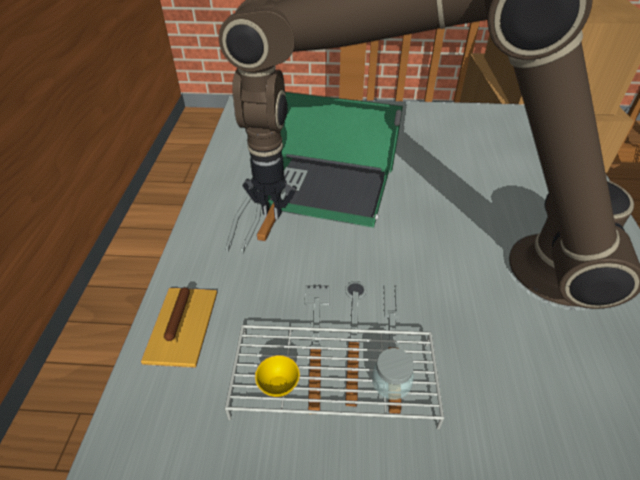

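drive_tool:
  series:
    - [[1,10,-2,0,0,0.4],[1,20,0,0,0,0],[1,25,0,0,0,0],[0,25,0,0,0,0],[0,25,0,0,0,0],[0,15,0,0,0,0],[0,0,0,0,0,0]]

```text
t: 15.3
ee_pos: [667.3, -225.5, 118.9]
ee_rot: [-179.9, 0.2, -11.2]
wrist_force: [0.3, 1.3, -1.1]
finger_gap: 0.221
```

```bash
python3 -c "
from h import *
st()"
```

```text
15.3 [ 667.3 -225.5  118.9] [-179.9    0.2  -11.2] bin [-107.5  102.4] F [ 0.3  1.3 -1.1] 0.221
```

drive_tool:
  series:
    - [[0,14,0,0,0,0],[0,16,1,0,0,0],[0,9,1,0,0,0],[0,2,0,0,0,0],[0,0,0,0,0,0]]

```text
t: 15.8
ee_pos: [658.6, -268.8, 116.6]
ee_rot: [-179.9, 0.3, -11.2]
wrist_force: [0.2, -0.3, -2.0]
finger_gap: 0.225
```

```bash
python3 -c "
from h import *
tools(['turner'],['side'],tag='7');st()"
```

```text
side turner_mid [(0.59, [644.0, -333.0, 51.0])]
side turner_head []
15.95 [ 658.9 -268.   116.7] [-179.9    0.3  -11.2] [ 0.1  0.4 -2.6] 0.224
15.9 [ 658.9 -268.   116.7] [-179.9    0.3  -11.2] bin [-64.1 102.4] F [ 0.1  0.4 -2.6] 0.224
```

View pics/side7.png

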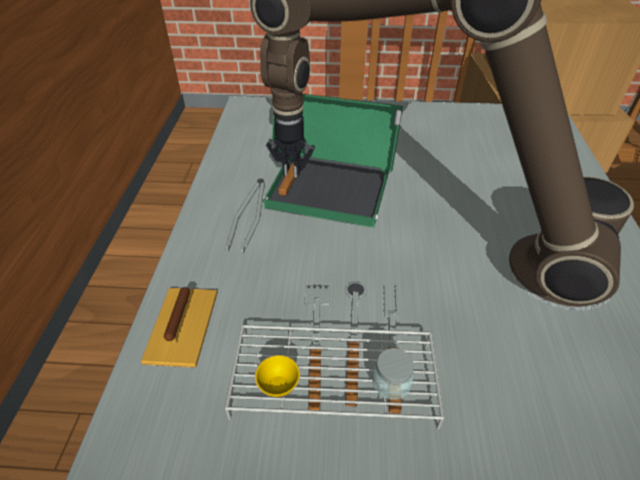

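drive_tool:
  series:
    - [[0,0,8,0,0,0],[0,0,10,0,0,0],[0,0,8,0,0,0],[0,0,3,0,0,0],[0,0,0,0,0,0],[0,0,0,0,0,0]]

```text
t: 16.55
ee_pos: [658.7, -265.7, 83.9]
ee_rot: [-179.8, 0.4, -11.0]
wrist_force: [-0.8, 0.3, -0.3]
finger_gap: 0.227
```

drive_tool:
  series:
    - [[0,0,0.5,0,0,0],[0,0,0,0,0,0],[0,0,0,0,0,0],[0,0,0,0,0,0],[0,0,-10,0,0,0],[0,0,-20,0,0,0],[0,0,-25,0,0,0],[0,0,-25,0,0,0],[0,-20,-25,0,0,0],[-10,-40,-20,0,0,0],[-15,-45,0,0,0,0],[-15,-45,0,0,0,0],[-15,-45,0,0,0,0],[-15,-45,0,0,0,0],[-15,-45,0,0,0,0],[-10,-40,0,0,0,0],[0,0,0,0,0,0],[0,0,0,0,0,0]]
  gripper: 0.05

```text
t: 18.35
ee_pos: [629.9, 81.2, 230.6]
ee_rot: [-179.7, -0.8, -11.2]
wrist_force: [-0.8, -0.8, -0.0]
finger_gap: 0.476
```

```bash
python3 -c "
from h import *
tools(tag='8');st()"
```

```text
top turner_mid [(0.63, [647.0, -326.0, 12.0])]
top turner_head []
top fork_mid [(0.8, [405.0, 232.0, 9.0])]
top fork_head []
top scraper_mid [(0.75, [557.0, 243.0, 11.0])]
top scraper_head []
top spoon_mid [(0.9, [484.0, 225.0, 7.0])]
top spoon_head []
side turner_mid [(0.52, [639.0, -328.0, 18.0])]
side turner_head [(0.52, [628.0, -430.0, 11.0])]
side fork_mid [(0.9, [400.0, 237.0, 6.0])]
side fork_head [(0.95, [402.0, 130.0, 8.0]), (0.72, [643.0, -330.0, 18.0])]
side scraper_mid [(0.76, [552.0, 241.0, 8.0]), (0.56, [473.0, 123.0, 9.0])]
side scraper_head [(0.64, [552.0, 243.0, 10.0]), (0.57, [563.0, 142.0, 9.0])]
side spoon_mid [(0.62, [477.0, 228.0, 10.0]), (0.29, [397.0, 129.0, 7.0])]
side spoon_head [(0.65, [470.0, 120.0, 9.0])]
19.25 [630.   80.2 229.6] [-179.7   -0.7  -11.4] [ 0.3  0.5 -0.3] 0.475
19.2 [630.   80.2 229.6] [-179.7   -0.7  -11.4] bin [-400.1    6.4] F [ 0.3  0.5 -0.3] 0.475
```

View pics/top8.png

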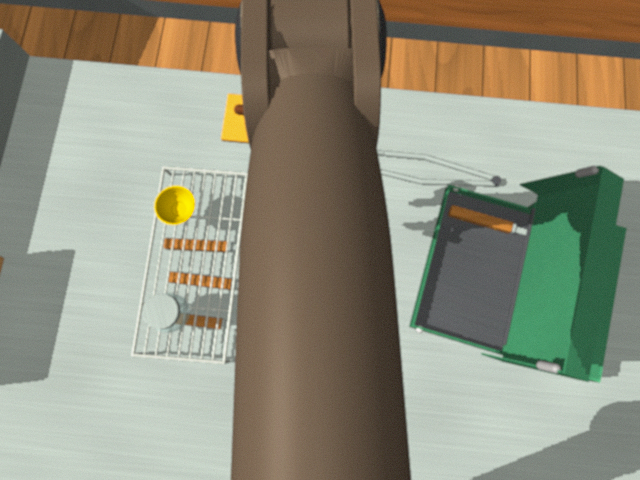

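View pics/side8.png

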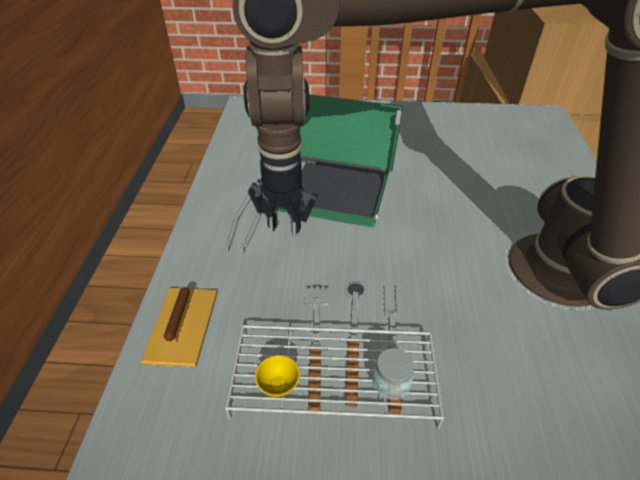

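drive_tool:
  series:
    - [[0,0,0,0,-0.4,-6],[0,0,0,0,-0.3,-7],[0,0,0,0,0,0],[-10,-20,10,0,0,0],[-20,-40,15,0,0,0],[-20,-37,25,0,0,0],[-12,-20,25,0,0,0],[-3,-5,25,0,0,0],[0,0,15,0,0,0],[0,0,0,0,0,0],[0,0,0,0,0,0]]

```text
t: 20.35
ee_pos: [560.0, 205.4, 112.5]
ee_rot: [-179.8, -0.4, 0.7]
wrist_force: [0.9, 0.1, 0.6]
finger_gap: 0.475
```

```bash
python3 -c "
from h import *
tools(['scraper']);st()"
```

```text
top scraper_mid []
top scraper_head [(0.6, [563.0, 139.0, 6.0]), (0.49, [534.0, -369.0, 205.0])]
side scraper_mid [(0.64, [554.0, 244.0, 12.0])]
side scraper_head [(0.98, [562.0, 140.0, 8.0])]
20.65 [560.7 205.2 113.1] [-179.7   -0.5    0.7] [-0.3 -0.   0.4] 0.47
20.6 [560.7 205.2 113.1] [-179.7   -0.5    0.7] bin [-509.2  -85.9] F [-0.3 -0.   0.4] 0.47
```

drive_tool:
  series:
    - [[-1,0,8,0,-0.3,-1.5],[-1,0,12,0,0,-1],[0,0,9,0,0,0],[0,0,3,0,0,0],[0,0,0,0,0,0],[0,0,0,0,0,0]]

```text
t: 21.25
ee_pos: [558.8, 204.7, 78.0]
ee_rot: [-179.8, -0.1, 3.4]
wrist_force: [-0.9, -0.1, 0.8]
finger_gap: 0.472
```

Close, then pull 190 mm along the tool.

drive_tool:
  series:
    - [[0,0,1,0,0,0],[0,0,0,0,0,0],[0,0,0,0,0,0],[0,0,0,0,0,0],[0,0,0,0,0,0]]
  gripper: 1.0
  grip_force: 60

```text
t: 21.75
ee_pos: [559.1, 204.8, 77.7]
ee_rot: [-179.8, -0.2, 3.4]
wrist_force: [-0.2, 0.1, -1.2]
finger_gap: 0.113
```

drive_tool:
  series:
    - [[0,10,0,0,0,0],[0,20,0,0,0,0],[0,20,0,0,0,0],[0,20,0,0,0,0],[0,20,0,0,0,0],[0,20,0,0,0,0],[0,20,0,0,0,0],[0,20,0,0,0,0],[0,20,0,0,0,0],[0,10,0,0,0,0],[0,3,0,0,0,0],[0,0,0,0,0,0]]

```text
t: 22.95
ee_pos: [570.0, 11.4, 77.5]
ee_rot: [-179.6, -0.3, 3.4]
wrist_force: [0.3, 0.1, -0.2]
finger_gap: 0.119
```

```bash
python3 -c "
from h import *
tools(['scraper'],tag='9');st()"
```

```text
top scraper_mid [(0.69, [574.0, 53.0, 14.0])]
top scraper_head []
side scraper_mid [(0.68, [569.0, 53.0, 11.0])]
side scraper_head [(0.87, [573.0, -53.0, 5.0])]
23.25 [570.   12.4  77.5] [-179.6   -0.3    3.5] [-0.2 -1.4 -1.6] 0.115
23.2 [570.   12.4  77.5] [-179.6   -0.3    3.5] bin [-321.9  -39.3] F [-0.2 -1.4 -1.6] 0.115
```

drive_tool:
  series:
    - [[0,0,0,0,0,0],[0,0,0,0,0,0],[0,0,0,0,0,0],[0,0,-15,0,0,0],[0,0,-18,0,0,0],[0,-20,-5,0,0,0],[0,-25,0,0,0,0],[0,-25,0,0,0,0],[0,-20,0,0,0,0],[0,-9,5,0,0,0],[0,0,14,0,0,0],[0,0,14,0,0,0],[0,0,7,0,0,0],[0,0,0,0,0,0],[0,0,0,0,0,0]]
  gripper: 0.0

```text
t: 24.75
ee_pos: [563.5, 113.9, 73.7]
ee_rot: [-179.6, -0.3, 3.5]
wrist_force: [0.8, 0.4, -0.1]
finger_gap: 0.501
```

```bash
python3 -c "
from h import *
tools(['scraper'],tag='10');st()"
```

```text
top scraper_mid [(0.87, [574.0, 46.0, 12.0]), (0.59, [515.0, 323.0, -1.0])]
top scraper_head [(0.92, [576.0, -53.0, 5.0])]
side scraper_mid [(0.87, [565.0, 52.0, 8.0]), (0.2, [474.0, 122.0, 12.0])]
side scraper_head [(0.35, [473.0, 121.0, 10.0])]
25.05 [564.1 114.5  74.8] [-179.6   -0.4    3.5] [-0.3 -0.1 -0.3] 0.495
25.1 [564.1 114.5  74.8] [-179.6   -0.4    3.5] bin [-420.9  -64.9] F [-0.3 -0.1 -0.3] 0.495
```

drive_tool:
  series:
    - [[0,0,-3,0,0,0],[0,0,0,0,0,0]]

```text
t: 25.25
ee_pos: [564.4, 114.5, 78.6]
ee_rot: [-179.6, -0.4, 3.5]
wrist_force: [-0.3, 0.1, -0.2]
finger_gap: 0.502
```

drive_tool:
  series:
    - [[0,0,0,0,0,0],[0,0,0,0,0,0],[0,0,0,0,0,0],[0,0,0,0,0,0],[0,0,0,0,0,0]]
  gripper: 1.0
  grip_force: 100

```text
t: 25.75
ee_pos: [564.6, 114.7, 79.6]
ee_rot: [-179.6, -0.5, 3.5]
wrist_force: [0.2, 0.1, 1.4]
finger_gap: 0.223
```

drive_tool:
  series:
    - [[0,0,-10,0,0,0],[0,0,-15,0,0,0],[0,0,-20,0,0,0],[0,0,-20,0,0,4],[0,0,-10,0,0,6],[0,0,0,0,0,4],[0,0,0,0,0,0],[0,0,0,0,0,0]]

```text
t: 26.55
ee_pos: [562.9, 114.1, 159.8]
ee_rot: [-179.5, -0.2, -10.9]
wrist_force: [0.4, 0.3, -1.6]
finger_gap: 0.226
```

```bash
python3 -c "
from h import *
tools(['scraper'],tag='11');st()"
```

```text
top scraper_mid [(0.6, [538.0, -368.0, 203.0]), (0.56, [555.0, 52.0, 92.0])]
top scraper_head [(0.71, [532.0, -53.0, 83.0])]
side scraper_mid []
side scraper_head [(0.9, [530.0, -46.0, 86.0])]
26.85 [562.7 114.  159. ] [-179.5   -0.2  -10.9] [ 0.1  0.2 -1.2] 0.223
26.9 [562.7 114.  159. ] [-179.5   -0.2  -10.9] bin [-420.2  -66.1] F [ 0.1  0.2 -1.2] 0.223
```

drive_tool:
  series:
    - [[10,20,0,0,0,0],[20,40,0,0,0,0],[20,40,0,0,0,0],[20,38,0,0,0,0],[17,30,6,0,0,0],[7,12,10,0,0,0],[0,0,12,0,0,0],[0,0,6,0,0,0],[0,0,0,0,0,0],[0,0,0,0,0,0]]

```text
t: 27.85
ee_pos: [621.7, -82.4, 118.5]
ee_rot: [-179.4, 0.1, -10.4]
wrist_force: [-0.8, 0.3, -1.1]
finger_gap: 0.225
```

```bash
python3 -c "
from h import *
tools(['scraper'],['side'],tag='12');st()"
```

```text
side scraper_mid [(0.71, [757.0, -146.0, -2.0]), (0.6, [607.0, -141.0, 46.0])]
side scraper_head [(0.89, [589.0, -244.0, 42.0])]
28.0 [622.2 -82.7 119.3] [-179.4    0.   -10.4] [-0.3  0.3 -0.8] 0.224
28.0 [622.2 -82.7 119.3] [-179.4    0.   -10.4] bin [-238.7   30.4] F [-0.3  0.3 -0.8] 0.224
```

View pics/side12.png

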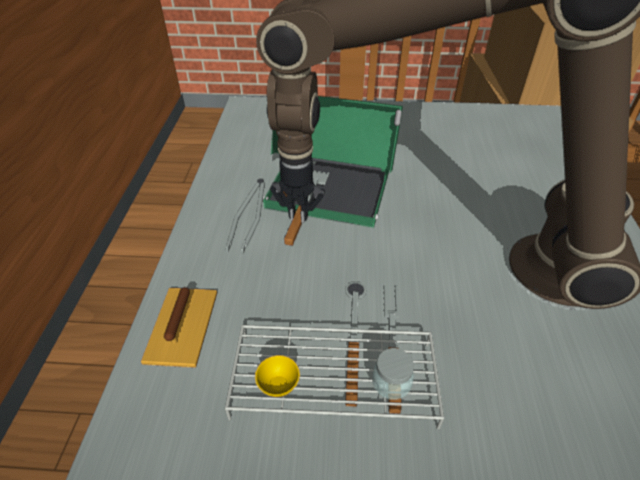

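drive_tool:
  series:
    - [[1,10,0,0,0,0.5],[1,20,0,0,0,0],[1,25,0,0,0,0],[0,25,0,0,0,0],[0,25,0,0,0,0],[0,25,0,0,0,0],[0,18,0,0,0,0],[0,8,0,0,0,0],[0,0,0,0,0,0],[0,0,0,0,0,0]]

```text
t: 29.0
ee_pos: [596.4, -243.4, 122.3]
ee_rot: [-179.5, -0.4, -10.9]
wrist_force: [0.3, 1.0, -1.8]
finger_gap: 0.227
```

```bash
python3 -c "
from h import *
st()"
```

```text
29.0 [ 596.4 -243.4  122.3] [-179.5   -0.4  -10.9] bin [-76.1  36.3] F [ 0.3  1.  -1.8] 0.227
```

drive_tool:
  series:
    - [[0,7,0,0,0,0],[0,5,5,0,0,0],[0,0,10,0,0,0],[0,0,12,0,0,0],[0,0,6,0,0,0],[0,0,2,0,0,0],[0,0,0,0,0,0]]

```text
t: 29.7
ee_pos: [594.9, -252.6, 83.6]
ee_rot: [-179.4, -0.4, -10.6]
wrist_force: [-2.0, -0.7, 6.9]
finger_gap: 0.231
```

```bash
python3 -c "
from h import *
tools(['scraper'],['side']);st()"
```

```text
side scraper_mid [(0.68, [582.0, -313.0, 13.0])]
side scraper_head []
29.85 [ 594.9 -252.7   83.6] [-179.4   -0.4  -10.6] [-0.8  0.9 -1.7] 0.227
29.9 [ 594.9 -252.7   83.6] [-179.4   -0.4  -10.6] bin [-66.7  36.7] F [-0.8  0.9 -1.7] 0.227
```

drive_tool:
  series:
    - [[0,0,0,0,0,0],[0,0,0,0,0,0],[0,0,0,0,0,0],[0,0,-10,0,0,0],[0,0,-20,0,0,0],[0,0,-25,0,0,0],[0,0,-25,0,0,0],[0,0,-15,0.4,-0.4,-5],[0,0,0,0,0,-3],[-5,-20,0,0,0,0],[-12,-38,0,0,0,0],[-15,-45,0,0,0,0],[-15,-45,0,0,0,0],[-15,-45,0,0,0,0],[-15,-45,0,0,0,0],[-15,-45,0,0,0,0],[-15,-45,0,0,0,0],[-12,-35,0,0,0,0],[-5,-20,0,0,0,0],[0,0,0,0,0,0]]
  gripper: 0.05

```text
t: 31.85
ee_pos: [477.4, 153.7, 197.8]
ee_rot: [-178.8, -0.6, -2.8]
wrist_force: [-0.1, -0.6, 0.6]
finger_gap: 0.477
```

```bash
python3 -c "
from h import *
tools(['spoon','scraper','fork'],tag='13');st()"
```

```text
top spoon_mid []
top spoon_head [(0.61, [473.0, 121.0, 9.0])]
top scraper_mid [(0.65, [587.0, -314.0, 15.0])]
top scraper_head []
top fork_mid []
top fork_head [(0.42, [398.0, 133.0, 5.0]), (0.33, [647.0, -326.0, 16.0])]
side spoon_mid [(0.84, [476.0, 228.0, 11.0])]
side spoon_head [(0.79, [473.0, 121.0, 10.0])]
side scraper_mid [(0.73, [399.0, 238.0, 11.0]), (0.61, [580.0, -315.0, 17.0])]
side scraper_head [(0.61, [563.0, -414.0, 12.0])]
side fork_mid [(0.59, [398.0, 235.0, 7.0])]
side fork_head [(0.69, [398.0, 130.0, 6.0]), (0.69, [474.0, 120.0, 10.0])]
32.55 [479.  150.7 197.2] [-178.9   -0.6   -3. ] [ 0.4 -0.5 -0.4] 0.473
32.5 [479.  150.7 197.2] [-178.9   -0.6   -3. ] bin [-439.9 -155.4] F [ 0.4 -0.5 -0.4] 0.473
```

View pics/side13.png

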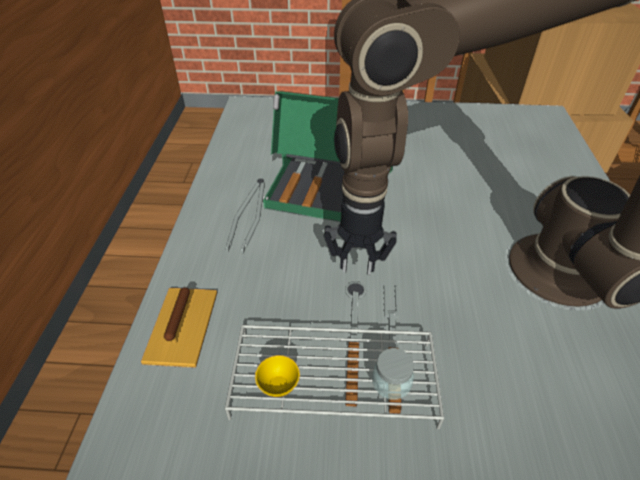

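drive_tool:
  series:
    - [[-1,-15,10,-1,-0.5,0],[-2,-18,20,0,0,0],[-2,-10,25,0,0,0],[0,-3,25,0,0,0],[0,0,20,0,0,0],[0,0,5,0,0,0],[0,0,0,0,0,0],[0,0,0,0,0,0]]

```text
t: 33.35
ee_pos: [478.5, 199.1, 91.1]
ee_rot: [-179.8, -0.3, -3.1]
wrist_force: [0.2, -0.2, 1.1]
finger_gap: 0.473
```

drive_tool:
  series:
    - [[-1,1,5,0,0,0],[-1,1,5,0,0,0],[0,0,3,0,0,0],[0,0,0,0,0,0],[0,0,0,0,0,0]]

```text
t: 33.85
ee_pos: [478.1, 197.2, 80.3]
ee_rot: [-179.7, -0.6, -3.2]
wrist_force: [0.1, 1.1, 0.4]
finger_gap: 0.476
```

drive_tool:
  series:
    - [[0,0,0,0,0,0],[0,0,0,0,0,0],[0,0,0,0,0,0],[0,0,0,0,0,0],[0,0,0,0,0,0]]
  gripper: 1.0
  grip_force: 60

```text
t: 34.35
ee_pos: [478.3, 197.3, 80.8]
ee_rot: [-179.7, -0.6, -3.2]
wrist_force: [0.9, 0.6, 1.3]
finger_gap: 0.107
```

drive_tool:
  series:
    - [[0,10,0,0,0,0],[0,20,0,0,0,0],[0,20,0,0,0,0],[0,20,0,0,0,0],[0,20,0,0,0,0],[0,20,0,0,0,0],[0,20,0,0,0,0],[0,20,0,0,0,0],[0,20,0,0,0,0],[0,10,0,0,0,0],[0,3,0,0,0,0],[0,0,0,0,0,0]]

```text
t: 35.55
ee_pos: [468.6, 6.5, 80.7]
ee_rot: [-179.2, -0.9, -3.1]
wrist_force: [0.6, -0.0, 0.3]
finger_gap: 0.107
```

```bash
python3 -c "
from h import *
tools(['spoon'],tag='14');st()"
```

```text
top spoon_mid [(0.67, [399.0, 133.0, 5.0])]
top spoon_head []
side spoon_mid [(0.62, [467.0, 36.0, 12.0])]
side spoon_head [(0.58, [464.0, -67.0, 11.0])]
35.85 [468.7   7.1  80.7] [-179.2   -0.9   -3. ] [ 0.5 -2.8  0.7] 0.111
35.9 [468.7   7.1  80.7] [-179.2   -0.9   -3. ] bin [-297.1 -137.6] F [ 0.5 -2.8  0.7] 0.111
```

drive_tool:
  series:
    - [[0,0,0,-0.6,0,0],[0,0,0,0,0,0],[0,0,0,0,0,0],[0,0,-15,0,-0.5,0],[0,0,-18,0,0,0],[0,-18,-5,0,0,0],[0,-24,0,0,0,0],[0,-24,0,0,0,0],[0,-17,0,0,0,0],[0,-8,5,0,0,0],[0,0,14,0,0,0],[0,0,14,0,0,0],[0,0,6,0,0,0],[0,0,0,0,0,0],[0,0,0,0,0,0]]
  gripper: 0.0

```text
t: 37.35
ee_pos: [472.6, 103.6, 78.9]
ee_rot: [-179.7, -0.2, -2.8]
wrist_force: [1.1, -0.5, 0.7]
finger_gap: 0.5
```

```bash
python3 -c "
from h import *
tools(['spoon'],tag='15');st()"
```

```text
top spoon_mid [(0.85, [476.0, 35.0, 9.0])]
top spoon_head [(0.87, [461.0, -70.0, 9.0]), (0.59, [758.0, -138.0, -3.0])]
side spoon_mid [(0.8, [469.0, 39.0, 10.0])]
side spoon_head []
37.65 [473.  103.9  79.4] [-179.7   -0.3   -2.8] [-0.7 -0.7  0.4] 0.497
37.6 [473.  103.9  79.4] [-179.7   -0.3   -2.8] bin [-392.8 -152.2] F [-0.7 -0.7  0.4] 0.497
```

drive_tool:
  series:
    - [[0,0,1,0,0,0],[0,0,0,0,0,0],[0,0,0,0,0,0],[0,0,0,0,0,0],[0,0,0,0,0,0]]
  gripper: 1.0
  grip_force: 100

```text
t: 38.15
ee_pos: [473.3, 103.9, 79.1]
ee_rot: [-179.7, -0.4, -2.8]
wrist_force: [0.8, 0.8, 0.8]
finger_gap: 0.225
```

drive_tool:
  series:
    - [[0,0,-10,0,0,0],[0,0,-15,0,0,0],[0,0,-20,0,0,0],[0,0,-20,0,0,3],[0,0,-8,0,0,4],[0,0,0,0,0,1],[0,0,0,0,0,0],[0,0,0,0,0,0]]

```text
t: 38.95
ee_pos: [471.4, 103.3, 156.3]
ee_rot: [-179.7, -0.1, -11.0]
wrist_force: [-0.1, -0.2, -1.5]
finger_gap: 0.227
```

```bash
python3 -c "
from h import *
tools(['spoon'],tag='16');st()"
```

```text
top spoon_mid [(0.9, [466.0, 35.0, 84.0])]
top spoon_head [(0.95, [439.0, -65.0, 84.0])]
side spoon_mid [(0.8, [454.0, 39.0, 85.0]), (0.51, [611.0, 366.0, 44.0])]
side spoon_head []
39.25 [471.4 103.3 156.1] [-1.797e+02 -1.000e-01 -1.100e+01] [-0.9  0.5 -2. ] 0.232
39.2 [471.4 103.3 156.1] [-1.797e+02 -1.000e-01 -1.100e+01] bin [-391.9 -153.7] F [-0.9  0.5 -2. ] 0.232
```

drive_tool:
  series:
    - [[12,15,0,0,0,0],[24,30,0,0,0,0],[25,32,0,0,0,0],[25,32,0,0,0,0],[22,25,5,0,0,0],[9,12,10,0,0,0],[0,0,10,0,0,0],[0,0,5,0,0,0],[0,0,0,0,0,0],[0,0,0,0,0,0]]

```text
t: 40.25
ee_pos: [559.4, -64.8, 120.7]
ee_rot: [-179.6, 0.2, -10.6]
wrist_force: [0.2, -1.2, -2.4]
finger_gap: 0.223
```

```bash
python3 -c "
from h import *
tools(['spoon'],['side'],tag='17');st()"
```

```text
side spoon_mid [(0.74, [544.0, -128.0, 51.0])]
side spoon_head [(0.96, [525.0, -235.0, 50.0]), (0.54, [544.0, -128.0, 53.0])]
40.4 [559.9 -65.1 121.3] [-1.796e+02  1.000e-01 -1.060e+01] [-0.2 -0.3 -1.9] 0.229
40.4 [559.9 -65.1 121.3] [-1.796e+02  1.000e-01 -1.060e+01] bin [-243.9  -34.1] F [-0.2 -0.3 -1.9] 0.229
```

View pics/side17.png

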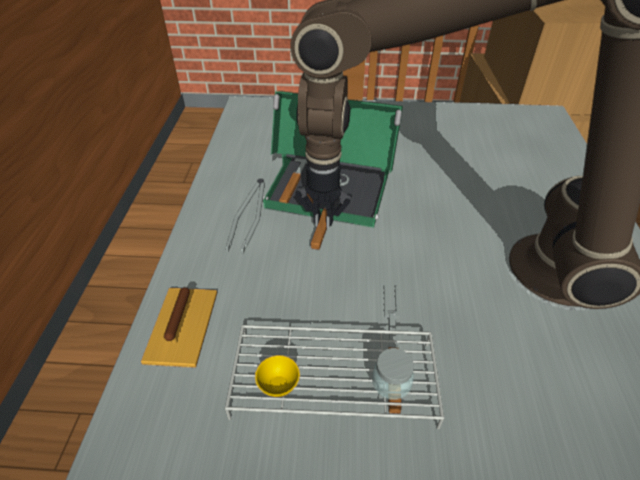

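drive_tool:
  series:
    - [[1,10,0,0,0,0.4],[0,20,0,0,0,0],[0,25,0,0,0,0],[0,25,0,0,0,0],[0,25,0,0,0,0],[0,25,0,0,0,0],[0,20,0,0,0,0],[0,10,0,0,0,0],[0,4,0,0,0,0],[0,0,0,0,0,0]]

```text
t: 41.4
ee_pos: [529.5, -234.3, 124.7]
ee_rot: [-179.7, -0.3, -11.0]
wrist_force: [0.5, -0.4, -2.5]
finger_gap: 0.23
```

```bash
python3 -c "
from h import *
st()"
```

```text
41.4 [ 529.5 -234.3  124.7] [-179.7   -0.3  -11. ] bin [-72.  -31.1] F [ 0.5 -0.4 -2.5] 0.23
```

Down ~41 mm to TCP 83.5, 3 mm further in.

drive_tool:
  series:
    - [[0,3,5,0,0,0],[0,1,10,0,0,0],[0,1,12,0,0,0],[0,0,7,0,0,0],[0,0,3,0,0,0],[0,0,0,0,0,0],[0,0,0,0,0,0]]

```text
t: 42.1
ee_pos: [528.9, -236.2, 83.1]
ee_rot: [-179.6, -0.2, -10.7]
wrist_force: [-1.8, -0.2, 1.8]
finger_gap: 0.224
```

```bash
python3 -c "
from h import *
tools(['spoon'],['side']);st()"
```

```text
side spoon_mid [(0.74, [512.0, -301.0, 13.0])]
side spoon_head [(0.28, [514.0, -300.0, 16.0])]
42.25 [ 529.  -236.2   83.4] [-179.6   -0.3  -10.7] [-1.2  1.3 -1.5] 0.225
42.2 [ 529.  -236.2   83.4] [-179.6   -0.3  -10.7] bin [-70.1 -31.2] F [-1.2  1.3 -1.5] 0.225
```

drive_tool:
  series:
    - [[0,0,0,0,0,0],[0,0,0,0,0,0],[0,0,0,0,0,0],[0,0,-10,0,0,0],[0,0,-20,0,0,0],[0,0,-25,0,0,0],[0,0,-25,0,0,-3],[0,0,-15,0,-0.3,-4],[0,0,0,0,0,-4],[-5,-20,0,0,0,0],[-13,-38,0,0,0,0],[-16,-45,0,0,0,0],[-16,-45,0,0,0,0],[-16,-45,0,0,0,0],[-16,-45,0,0,0,0],[-16,-45,0,0,0,0],[-16,-45,0,0,0,0],[-10,-30,0,0,0,0],[-4,-10,0,0,0,0],[0,0,0,0,0,0]]
  gripper: 0.05

```text
t: 44.25
ee_pos: [387.7, 146.0, 193.5]
ee_rot: [-179.6, -0.8, 0.0]
wrist_force: [0.4, -1.0, -0.5]
finger_gap: 0.472
```

```bash
python3 -c "
from h import *
tools(tag='18');st()"
```

```text
top turner_mid [(0.57, [647.0, -324.0, 12.0])]
top turner_head [(0.31, [537.0, -367.0, 203.0])]
top fork_mid []
top fork_head [(0.58, [399.0, 129.0, 3.0])]
top scraper_mid [(0.67, [587.0, -314.0, 16.0])]
top scraper_head [(0.48, [586.0, -317.0, 18.0]), (0.35, [540.0, -369.0, 201.0])]
top spoon_mid [(0.89, [524.0, -300.0, 13.0])]
top spoon_head []
side turner_mid [(0.59, [642.0, -329.0, 17.0])]
side turner_head [(0.71, [628.0, -431.0, 9.0]), (0.32, [414.0, 344.0, 46.0])]
side fork_mid [(0.84, [400.0, 235.0, 7.0])]
side fork_head [(0.66, [396.0, 127.0, 6.0])]
side scraper_mid [(0.93, [580.0, -315.0, 12.0]), (0.57, [541.0, -315.0, -2.0])]
side scraper_head [(0.74, [562.0, -414.0, 9.0])]
side spoon_mid [(0.88, [513.0, -296.0, 14.0])]
side spoon_head [(0.73, [756.0, -144.0, -2.0]), (0.68, [495.0, -406.0, 12.0])]
45.15 [389.3 144.4 193.1] [-1.796e+02 -7.000e-01 -1.000e-01] [-0.1 -0.6 -0.2] 0.478
45.1 [389.3 144.4 193.1] [-1.796e+02 -7.000e-01 -1.000e-01] bin [-416.3 -242.2] F [-0.1 -0.6 -0.2] 0.478
```

View pics/side18.png

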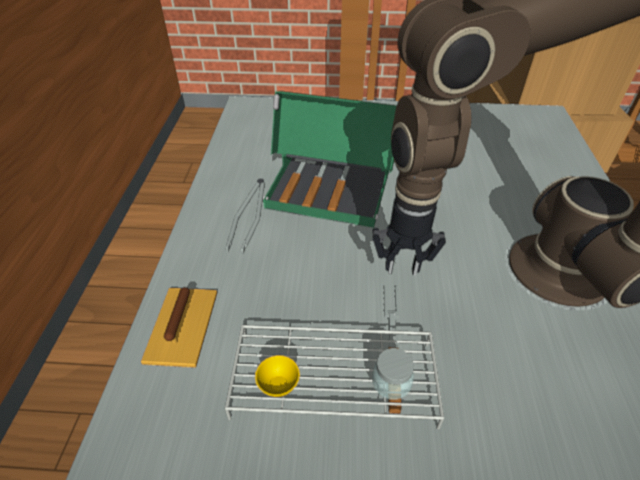

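drive_tool:
  series:
    - [[3,-16,10,-0.3,-0.5,0],[3,-20,20,0,0,0],[2,-13,25,0,0,0],[0,-4,25,0,0,0],[0,0,20,0,0,0],[0,0,6,0,0,0],[0,0,0,0,0,0],[0,0,0,0,0,0]]

```text
t: 45.95
ee_pos: [399.7, 200.5, 86.0]
ee_rot: [-179.8, -0.5, -0.1]
wrist_force: [-0.3, 0.0, -0.0]
finger_gap: 0.474
```

```bash
python3 -c "
from h import *
tools(['fork'],tag='19');st()"
```

```text
top fork_mid []
top fork_head [(0.66, [400.0, 133.0, 4.0])]
side fork_mid [(0.62, [399.0, 238.0, 8.0])]
side fork_head [(0.74, [396.0, 128.0, 6.0])]
46.25 [400.  200.6  86.1] [-1.798e+02 -5.000e-01 -1.000e-01] [ 0.3 -0.2 -0.4] 0.476
46.2 [400.  200.6  86.1] [-1.798e+02 -5.000e-01 -1.000e-01] bin [-473.5 -242.6] F [ 0.3 -0.2 -0.4] 0.476
```

drive_tool:
  series:
    - [[0,0,5,0,0,0],[0,0,3,0,0,0],[0,0,0,0,0,0],[0,0,0,0,0,0]]

```text
t: 46.65
ee_pos: [400.3, 200.6, 78.0]
ee_rot: [-179.8, -0.6, -0.1]
wrist_force: [-0.5, 0.4, 0.2]
finger_gap: 0.481
```

drive_tool:
  series:
    - [[0,0,0,0,0,0],[0,0,0,0,0,0],[0,0,0,0,0,0],[0,0,0,0,0,0],[0,0,0,0,0,0]]
  gripper: 1.0
  grip_force: 60

```text
t: 47.15
ee_pos: [400.4, 200.6, 78.1]
ee_rot: [-179.8, -0.6, -0.1]
wrist_force: [-0.2, -0.1, 0.5]
finger_gap: 0.111
```

drive_tool:
  series:
    - [[0,10,0,0,0,0],[0,20,0,0,0,0],[0,20,0,0,0,0],[0,20,0,0,0,0],[0,20,0,0,0,0],[0,20,0,0,0,0],[0,20,0,0,0,0],[0,20,0,0,0,0],[0,20,0,0,0,0],[0,10,0,0,0,0],[0,3,0,0,0,0],[0,0,0,0,0,0]]

```text
t: 48.35
ee_pos: [399.9, 8.8, 78.2]
ee_rot: [-179.4, -0.8, -0.0]
wrist_force: [1.0, 0.3, -0.7]
finger_gap: 0.115
```

```bash
python3 -c "
from h import *
tools(['fork'],tag='20');st()"
```

```text
top fork_mid []
top fork_head [(0.31, [513.0, 324.0, -0.0])]
side fork_mid [(0.87, [398.0, 44.0, 7.0]), (0.24, [416.0, 344.0, 51.0])]
side fork_head [(0.73, [401.0, -65.0, 6.0]), (0.7, [580.0, -315.0, 13.0])]
48.65 [400.    9.5  78.1] [-1.795e+02 -8.000e-01  1.000e-01] [-0.1 -0.6 -0.1] 0.115
48.6 [400.    9.5  78.1] [-1.795e+02 -8.000e-01  1.000e-01] bin [-286.  -205.5] F [-0.1 -0.6 -0.1] 0.115
```

drive_tool:
  series:
    - [[0,0,0,-0.5,0,0],[0,0,0,0,0,0],[0,0,0,0,0,0],[0,0,-15,0,-0.6,0],[0,0,-18,0,0,0],[0,-18,-5,0,0,0],[0,-24,0,0,0,0],[0,-24,0,0,0,0],[0,-18,0,0,0,0],[0,-8,5,0,0,0],[0,0,13,0,0,0],[0,0,13,0,0,0],[0,0,5,0,0,0],[0,0,0,0,0,0],[0,0,0,0,0,0]]
  gripper: 0.0

```text
t: 50.15
ee_pos: [398.6, 106.6, 79.2]
ee_rot: [-179.9, -0.0, 0.2]
wrist_force: [-0.3, -0.2, -0.0]
finger_gap: 0.503
```

```bash
python3 -c "
from h import *
tools(['fork'],tag='21');st()"
```

```text
top fork_mid [(0.88, [402.0, 43.0, 8.0]), (0.72, [586.0, -315.0, 18.0])]
top fork_head [(0.68, [402.0, -60.0, 6.0])]
side fork_mid [(0.81, [404.0, 46.0, 10.0])]
side fork_head []
50.45 [398.9 106.8  79.6] [-1.798e+02 -1.000e-01  2.000e-01] [ 0.1  0.1 -0.5] 0.503
50.5 [398.9 106.8  79.6] [-1.798e+02 -1.000e-01  2.000e-01] bin [-381.2 -225.4] F [ 0.1  0.1 -0.5] 0.503
```

drive_tool:
  series:
    - [[0,0,1,0,0,0],[0,0,0,0,0,0],[0,0,0,0,0,0],[0,0,0,0,0,0],[0,0,0,0,0,0]]
  gripper: 1.0
  grip_force: 100

```text
t: 50.95
ee_pos: [399.1, 106.8, 79.3]
ee_rot: [-179.8, -0.2, 0.2]
wrist_force: [0.5, 0.1, -0.2]
finger_gap: 0.225
```

drive_tool:
  series:
    - [[0,0,-10,0,0,0],[0,0,-15,0,0,0],[0,0,-20,0,0,0],[0,0,-20,0,0,4],[0,0,-8,0,0,5],[0,0,0,0,0,2],[0,0,0,0,0,0],[0,0,0,0,0,0]]

```text
t: 51.75
ee_pos: [398.3, 106.5, 158.7]
ee_rot: [-179.8, -0.1, -11.1]
wrist_force: [-0.8, -0.2, -1.6]
finger_gap: 0.222
```

```bash
python3 -c "
from h import *
tools(['fork'],tag='22');st()"
```

```text
top fork_mid [(0.65, [389.0, 45.0, 87.0]), (0.19, [518.0, 324.0, 1.0])]
top fork_head [(0.61, [367.0, -60.0, 84.0]), (0.16, [587.0, -315.0, 15.0])]
side fork_mid [(0.85, [387.0, 46.0, 88.0])]
side fork_head []
52.05 [398.1 106.4 158. ] [-179.8   -0.   -11.2] [ 0.3 -0.6 -1. ] 0.23
52.0 [398.1 106.4 158. ] [-179.8   -0.   -11.2] bin [-380.7 -226.2] F [ 0.3 -0.6 -1. ] 0.23
```

drive_tool:
  series:
    - [[13,13,0,0,0,0],[26,28,0,0,0,0],[27,30,0,0,0,0],[27,30,0,0,0,0],[24,24,5,0,0,0],[10,12,10,0,0,0],[0,0,10,0,0,0],[0,0,6,0,0,0],[0,0,0,0,0,0],[0,0,0,0,0,0]]

```text
t: 53.05
ee_pos: [497.3, -55.5, 122.0]
ee_rot: [-179.7, 0.3, -10.8]
wrist_force: [-0.2, 0.2, -0.9]
finger_gap: 0.225
```

```bash
python3 -c "
from h import *
tools(['fork'],['side'],tag='23');st()"
```

```text
side fork_mid [(0.62, [486.0, -114.0, 52.0])]
side fork_head [(0.7, [566.0, -417.0, 11.0])]
53.2 [497.9 -55.7 122.6] [-179.7    0.2  -10.8] [-0.   0.3 -0.5] 0.226
53.2 [497.9 -55.7 122.6] [-179.7    0.2  -10.8] bin [-241.1  -96.8] F [-0.   0.3 -0.5] 0.226
```

View pics/side23.png

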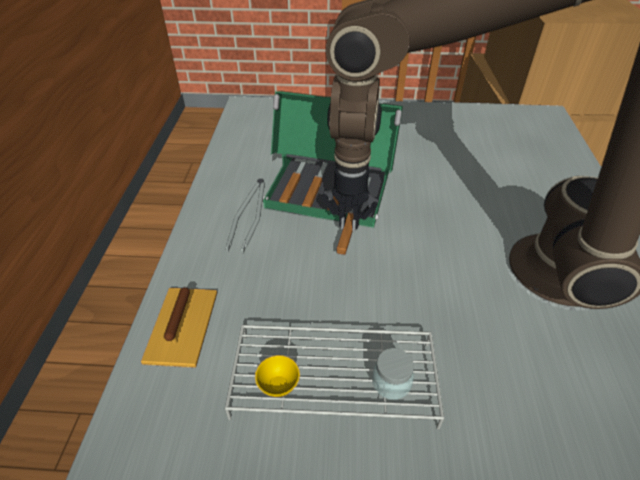

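drive_tool:
  series:
    - [[1,10,0,0,0,0.3],[1,20,0,0,0,0],[0,25,0,0,0,0],[0,25,0,0,0,0],[0,25,0,0,0,0],[0,25,0,0,0,0],[0,20,0,0,0,0],[0,10,0,0,0,0],[0,4,0,0,0,0],[0,0,0,0,0,0]]

```text
t: 54.2
ee_pos: [468.3, -225.3, 126.4]
ee_rot: [-179.9, -0.3, -10.9]
wrist_force: [0.2, -0.1, -1.1]
finger_gap: 0.225
```

```bash
python3 -c "
from h import *
tools(['fork'],['side'],tag='24');st()"
```

```text
side fork_mid [(0.77, [456.0, -286.0, 57.0])]
side fork_head []
54.35 [ 468.5 -224.4  126.2] [-179.8   -0.3  -10.9] [ 0.9  0.2 -1.8] 0.225
54.4 [ 468.5 -224.4  126.2] [-179.8   -0.3  -10.9] bin [-69.9 -92.8] F [ 0.9  0.2 -1.8] 0.225
```

View pics/side24.png

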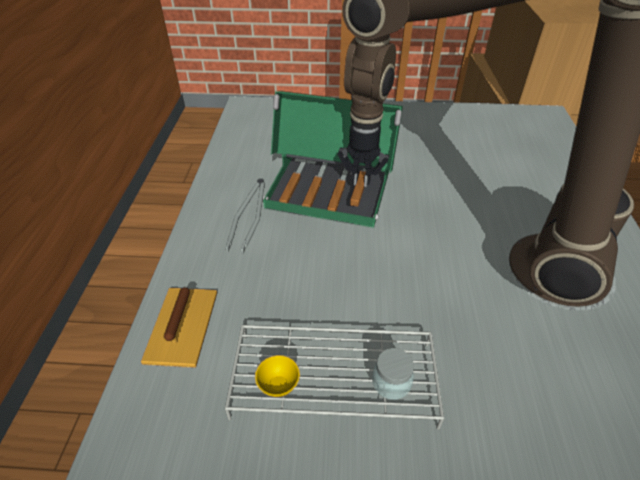

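drive_tool:
  series:
    - [[0,4,5,0,0,0],[0,2,10,0,0,0],[0,1,12,0,0,0],[0,0,8,0,0,0],[0,0,3,0,0,0],[0,0,0,0,0,0],[0,0,0,0,0,0]]

```text
t: 55.05
ee_pos: [467.0, -229.2, 83.3]
ee_rot: [-179.8, -0.1, -10.7]
wrist_force: [-1.2, -0.4, 2.6]
finger_gap: 0.223
```

```bash
python3 -c "
from h import *
tools(['fork'],['side']);st()"
```

```text
side fork_mid [(0.5, [454.0, -292.0, 10.0])]
side fork_head [(0.42, [540.0, -313.0, -4.0])]
55.2 [ 467.3 -229.4   83.8] [-179.8   -0.2  -10.7] [ 0.2  0.2 -1.1] 0.229
55.2 [ 467.3 -229.4   83.8] [-179.8   -0.2  -10.7] bin [-64.8 -93. ] F [ 0.2  0.2 -1.1] 0.229
```

drive_tool:
  series:
    - [[0,0,0,0,0,0],[0,0,0,0,0,0],[0,0,0,0,0,0],[0,0,-10,0,0,0],[0,0,-20,0,0,0],[0,0,-25,0,0,0],[0,0,-30,0,0,0],[0,-10,-35,0,0,0],[0,-25,-40,0,0,0],[0,-35,-30,0,0,0],[0,-40,-20,0,0,0],[0,-45,0,0,0,0],[0,-45,0,0,0,0],[0,-30,0,0,0,0],[0,0,0,0,0,0],[0,0,0,0,0,0]]
  gripper: 0.05

```text
t: 56.8
ee_pos: [510.2, 3.9, 316.8]
ee_rot: [-179.7, -1.0, -10.9]
wrist_force: [0.4, -0.6, -0.8]
finger_gap: 0.475
```

```bash
python3 -c "
from h import *
tools(tag='25');st()"
```

```text
top turner_mid [(0.39, [513.0, 324.0, 1.0])]
top turner_head []
top fork_mid [(0.73, [417.0, 345.0, 42.0])]
top fork_head []
top scraper_mid [(0.68, [516.0, 321.0, -0.0]), (0.47, [537.0, -370.0, 205.0])]
top scraper_head []
top spoon_mid []
top spoon_head []
side turner_mid []
side turner_head [(0.71, [628.0, -429.0, 12.0])]
side fork_mid [(0.61, [452.0, -290.0, 12.0])]
side fork_head [(0.88, [437.0, -394.0, 9.0]), (0.25, [542.0, -312.0, -4.0])]
side scraper_mid [(0.79, [583.0, -315.0, 15.0])]
side scraper_head [(0.86, [562.0, -414.0, 10.0]), (0.64, [756.0, -148.0, -2.0])]
side spoon_mid [(0.67, [513.0, -300.0, 13.0])]
side spoon_head [(0.63, [494.0, -408.0, 14.0])]
57.7 [510.3   3.3 316. ] [-179.7   -1.   -11. ] [0.1 0.  1. ] 0.475
57.7 [510.3   3.3 316. ] [-179.7   -1.   -11. ] bin [-301.4  -96.1] F [0.1 0.  1. ] 0.475
```

View pics/side25.png

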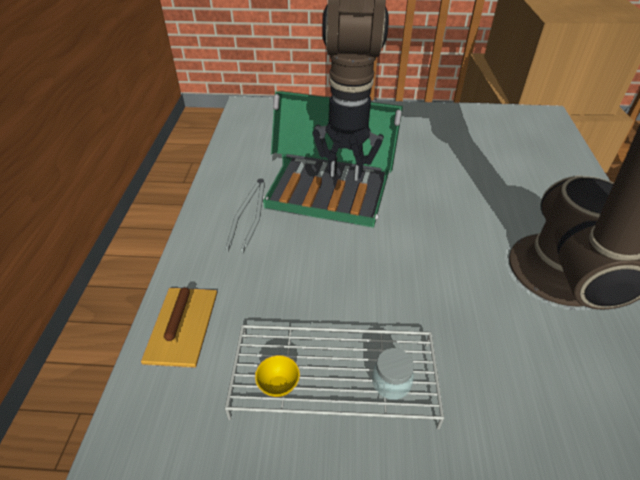

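View pics/top25.png

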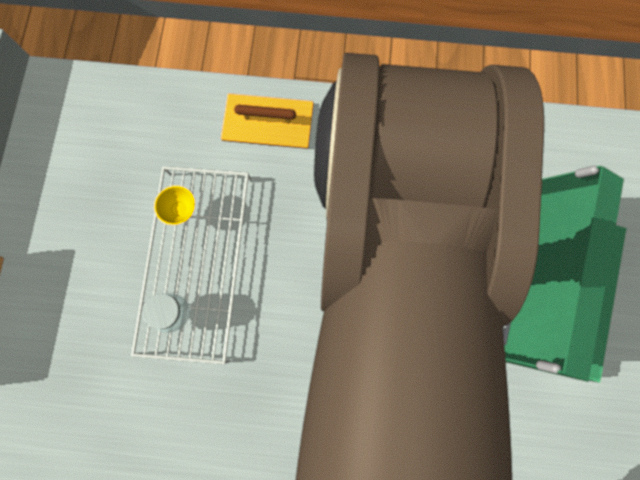

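drive_tool:
  series:
    - [[0,0,-15,-0.3,-0.8,0],[0,0,-25,0,0,0],[0,10,-15,0,0,0],[0,20,0,0,0,0],[0,35,0,0,0,0],[0,30,0,0,0,0],[0,15,0,0,0,0],[0,0,0,0,0,0],[0,0,0,0,0,0]]
  gripper: 1.0

```text
t: 58.6
ee_pos: [488.8, -107.1, 372.9]
ee_rot: [-180.0, -0.1, -10.8]
wrist_force: [0.2, 0.2, 0.2]
finger_gap: -0.0
```

```bash
python3 -c "
from h import *
st()"
```

```text
58.6 [ 488.8 -107.1  372.9] [-1.80e+02 -1.00e-01 -1.08e+01] bin [-188.9  -95.7] F [0.2 0.2 0.2] -0.0
```

drive_tool:
  series:
    - [[0,20,0,0,0,0],[0,40,0,0,0,0],[0,45,0,0,0,0],[0,45,0,0,0,0],[0,45,0,0,0,0],[0,45,0,0,0,0],[0,40,0,0,0,0],[0,20,0,0,0,0],[0,5,0,0,0,0],[0,0,0,0,0,0],[0,0,0,0,0,0]]

```text
t: 59.7
ee_pos: [438.5, -408.1, 370.4]
ee_rot: [-179.7, -0.2, -9.8]
wrist_force: [0.0, -0.6, 0.9]
finger_gap: 0.001
```

```bash
python3 -c "
from h import *
st()
snap('side','side26.png')"
```

```text
59.7 [ 438.5 -408.1  370.4] [-179.7   -0.2   -9.8] bin [116.1 -86.6] F [ 0.  -0.6  0.9] 0.001
```

View pics/side26.png

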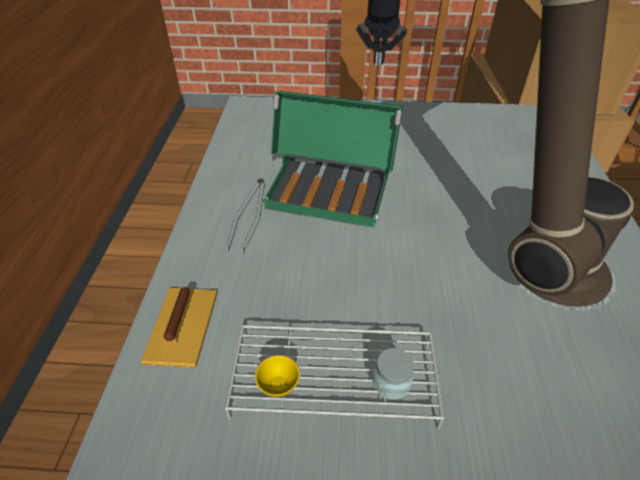

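drive_tool:
  series:
    - [[0,3,15,0,0,1],[0,2,25,0,0,0],[0,0,25,0,0,0],[0,0,25,0,0,0],[0,0,12,0,0,0],[0,0,3,0,0,0],[0,0,0,0,0,0],[0,0,0,0,0,0]]

```text
t: 60.55
ee_pos: [442.6, -403.7, 268.0]
ee_rot: [-179.9, -0.6, -10.1]
wrist_force: [0.1, 0.0, -0.4]
finger_gap: -0.002
```

```bash
python3 -c "
from h import *
st()"
```

```text
60.5 [ 442.6 -403.7  268. ] [-179.9   -0.6  -10.1] bin [111.  -83.4] F [ 0.1  0.  -0.4] -0.002
```

drive_tool:
  series:
    - [[0,-8,5,0,0,0],[0,-10,2,0,0,0],[0,-10,0,0,0,0],[0,-10,0,0,0,0],[0,-10,0,0,0,0],[0,-10,0,0,0,0],[0,-10,0,0,0,0],[0,-10,0,0,0,0],[0,-10,0,0,0,0],[0,0,0,0,0,0]]

```text
t: 61.55
ee_pos: [461.1, -311.8, 270.9]
ee_rot: [179.5, -1.5, -10.1]
wrist_force: [-0.1, -0.0, -0.1]
finger_gap: -0.003
```

```bash
python3 -c "
from h import *
st()
s=snap('side','side27.png'); print([(x['p'],w(s,x['position']).round()) for x in ctrl.tip_of(s,'lid_edge')])"
```

```text
61.5 [ 461.1 -311.8  270.9] [179.5  -1.5 -10.1] bin [ 17.2 -83.1] F [-0.1 -0.  -0.1] -0.003
[(0.91, array([ 540., -315.,  221.]))]
```

View pics/side27.png

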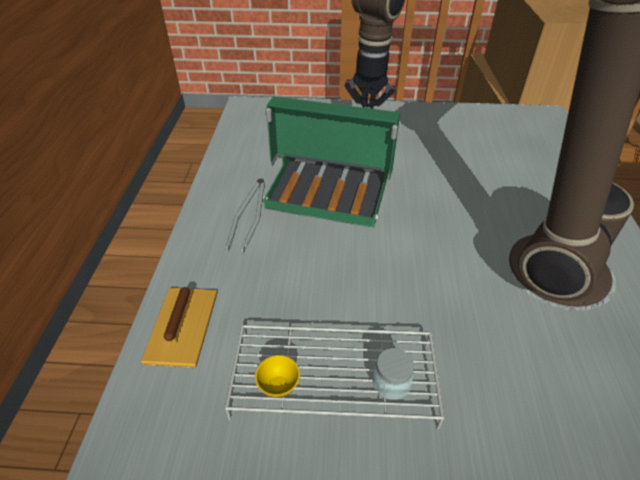

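drive_tool:
  series:
    - [[0,-10,2,0,-1,0],[0,-10,2,0,0,0],[0,-10,0,0,0,0],[0,-10,0,0,0,0],[0,-10,0,0,0,0],[0,0,0,0,0,0],[0,0,0,0,0,0],[0,0,0,0,0,0],[0,0,0,0,0,0],[0,0,0,0,0,0]]

```text
t: 62.65
ee_pos: [470.1, -260.1, 263.9]
ee_rot: [179.5, -0.0, -10.2]
wrist_force: [-0.2, -0.4, -1.6]
finger_gap: 0.0
```

```bash
python3 -c "
from h import *
st()
s=snap('side','side28.png'); print([(x['p'],w(s,x['position']).round()) for x in ctrl.tip_of(s,'lid_edge')])"
```

```text
62.6 [ 470.1 -260.1  263.9] [179.5  -0.  -10.2] bin [-35.2 -84.3] F [-0.2 -0.4 -1.6] 0.0
[(0.72, array([ 572., -171.,  135.]))]
```

View pics/side28.png

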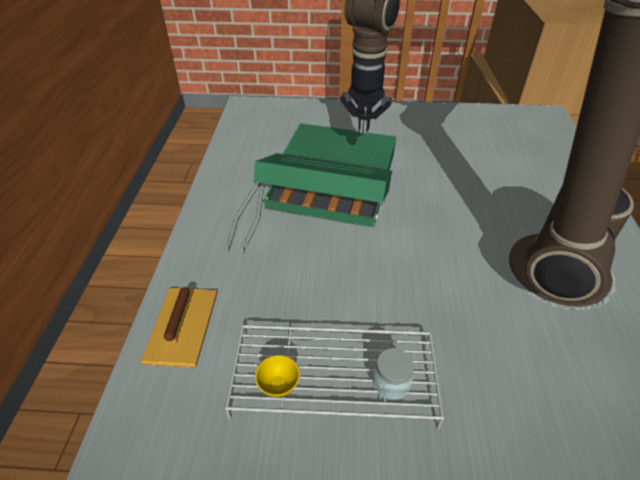

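drive_tool:
  series:
    - [[0,0,-10,0,0,0],[8,-12,-10,0.5,0,0],[17,-26,0,0,0,1],[17,-26,0,0,0,0],[17,-26,0,0,0,0],[15,-22,0,0,0,0],[8,-12,0,0,0,0],[0,0,0,0,0,0],[0,0,0,0,0,0],[0,0,0,0,0,0],[0,0,0,0,0,0],[0,0,0,0,0,0]]

```text
t: 63.95
ee_pos: [575.9, -154.8, 291.2]
ee_rot: [179.9, -0.3, -11.7]
wrist_force: [-0.0, -0.5, 0.1]
finger_gap: -0.007
```

```bash
python3 -c "
from h import *
st()
s=snap('side','side29.png'); print([(x['p'],w(s,x['position']).round()) for x in ctrl.tip_of(s,'lid_edge')])"
```

```text
64.0 [ 575.9 -154.8  291.2] [179.9  -0.3 -11.7] bin [-159.1   -1. ] F [-0.  -0.5  0.1] -0.007
[(0.56, array([ 570., -156.,   84.]))]
```

View pics/side29.png

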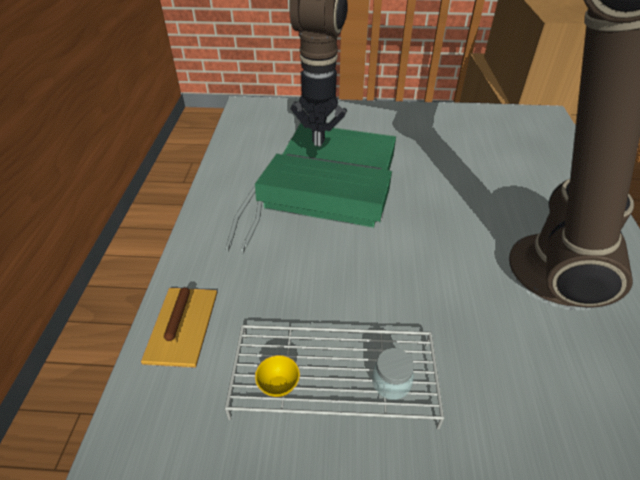

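drive_tool:
  series:
    - [[0,-1,15,0,0,0],[0,0,25,0,0,0],[0,0,25,0,0,0],[0,0,22,0,0,0],[0,0,14,0,0,0],[0,0,4,0,0,0],[0,0,0,0,0,0],[0,0,0,0,0,0]]

```text
t: 64.85
ee_pos: [576.1, -156.0, 185.0]
ee_rot: [179.9, -0.5, -11.9]
wrist_force: [-0.0, 0.3, 0.6]
finger_gap: 0.002
```

```bash
python3 -c "
from h import *
st()
"
```

```text
64.8 [ 576.1 -156.   185. ] [179.9  -0.5 -11.9] bin [-157.9   -0.5] F [-0.   0.3  0.6] 0.002
```

Descend 22 to just above contact, then press in small steps.

drive_tool:
  series:
    - [[0,0,8,0,0,0],[0,0,8,0,0,0],[0,0,5,0,0,0],[0,0,2,0,0,0],[0,0,2,0,0,0],[0,0,2,0,0,0]]

```text
t: 65.45
ee_pos: [577.7, -156.5, 158.5]
ee_rot: [179.9, -0.8, -11.9]
wrist_force: [-0.0, 0.1, -1.1]
finger_gap: 0.002
```

drive_tool:
  series:
    - [[0,0,2,0,0,0],[0,0,2,0,0,0],[0,0,2,0,0,0]]

```text
t: 65.75
ee_pos: [577.7, -156.4, 156.8]
ee_rot: [179.9, -1.0, -11.9]
wrist_force: [-6.3, 1.2, 14.5]
finger_gap: 0.006
```

drive_tool:
  series:
    - [[0,0,2,0,0,0],[0,0,3,0,0,0],[0,0,3,0,0,0]]

```text
t: 66.05
ee_pos: [577.4, -156.4, 156.6]
ee_rot: [179.9, -1.3, -11.8]
wrist_force: [-8.6, 2.8, 19.6]
finger_gap: 0.001
```

drive_tool:
  series:
    - [[0,0,3,0,0,0],[0,0,3,0,0,0],[0,0,3,0,0,0]]

```text
t: 66.35
ee_pos: [576.9, -156.2, 156.6]
ee_rot: [179.9, -1.6, -11.8]
wrist_force: [-7.6, 1.1, 18.8]
finger_gap: 0.001
```

drive_tool:
  series:
    - [[0,0,5,0,-0.5,0],[0,0,5,0,0,0],[0,0,6,0,0,0],[0,0,6,0,0,0]]

```text
t: 66.75
ee_pos: [576.9, -155.4, 146.9]
ee_rot: [180.0, -1.7, -11.8]
wrist_force: [-4.4, 1.1, 5.2]
finger_gap: 0.001
```

drive_tool:
  series:
    - [[0,0,4,0,0,0],[0,0,4,0,0,0],[0,0,4,0,0,0],[0,0,4,0,0,0]]

```text
t: 67.15
ee_pos: [576.9, -155.3, 141.4]
ee_rot: [179.9, -2.1, -11.8]
wrist_force: [-14.4, 3.9, 31.1]
finger_gap: 0.004
```

drive_tool:
  series:
    - [[0,0,5,0,0,0],[0,0,5,0,0,0],[0,0,5,0,0,0]]

```text
t: 67.45
ee_pos: [576.4, -155.1, 141.3]
ee_rot: [179.9, -2.6, -11.8]
wrist_force: [-15.7, 4.3, 34.4]
finger_gap: -0.002
```

```bash
python3 -c "
from h import *
st()
s=snap('side','side30.png'); print([(x['p'],w(s,x['position']).round()) for x in ctrl.tip_of(s,'lid_edge')])"
```

```text
67.5 [ 576.4 -155.1  141.3] [179.9  -2.6 -11.8] bin [-158.8   -0.5] F [-15.7   4.3  34.4] -0.002
[(0.89, array([ 569., -156.,   71.])), (0.54, array([514., 324.,   2.]))]
```

drive_tool:
  series:
    - [[0,0,-10,0,-1,0],[0,0,-20,0,-1,0],[0,0,-30,0,0,0],[0,0,-35,0,0,0],[0,0,-35,0,0,0],[0,0,-35,0,0,0],[-20,-30,-20,0,0,0],[-30,-38,0,0,0,0],[-30,-38,0,0,0,0],[-30,-38,0,0,0,0],[-30,-38,0,0,0,0],[-20,-30,0,0,0,0],[0,0,0,0,0,0],[0,0,0,0,0,0],[0,0,0,0,0,0]]

```text
t: 69.05
ee_pos: [460.0, 92.5, 329.2]
ee_rot: [180.0, -0.9, -12.0]
wrist_force: [-0.1, -0.1, 0.2]
finger_gap: -0.004
```

Run:
```python
from h import *
st()
for n in ['side','top']:
    s=snap(n,n+'31.png')
    for l in ['lid_edge','jar','bowl','tongs']: print(n,l,[(round(x['p'],2),w(s,x['position']).round().tolist()) for x in ctrl.tip_of(s,l)])
    P=cloud(s);c=s['color'].astype(int)
    g=(c[...,1]>c[...,0]+30)&(c[...,1]>c[...,2]+15)&(s['depth']>0)
    for bx in (-165,-140,-100,-50,-15,30,150):
        d=P[...,:2]-[546,-311]; a=np.radians(-101.2)
        X=d@[np.cos(a),np.sin(a)];Y=d@[-np.sin(a),np.cos(a)]
        m=g&(abs(X-bx)<6)&(abs(Y)<140)&(P[...,2]>40); print(bx,m.sum(),np.median(P[m][:,2]).round(1) if m.any() else None)
```

```text
69.0 [460.   92.5 329.2] [180.   -0.9 -12. ] bin [-379.1 -162.8] F [-0.1 -0.1  0.2] -0.004
side lid_edge [(0.9, [569.0, -153.0, 70.0])]
side jar [(0.81, [412.0, 344.0, 45.0])]
side bowl [(0.81, [609.0, 367.0, 44.0])]
side tongs [(0.65, [756.0, -144.0, -4.0])]
-165 306 71.1
-140 281 70.7
-100 285 71.3
-50 151 71.0
-15 103 69.1
30 111 66.6
150 90 66.9
top lid_edge [(0.91, [582.0, -151.0, 68.0])]
top jar []
top bowl []
top tongs [(0.56, [758.0, -140.0, -2.0])]
-165 902 69.1
-140 906 68.8
-100 936 69.4
-50 883 68.4
-15 851 67.8
30 933 64.6
150 964 64.5
```

View pics/side31.png

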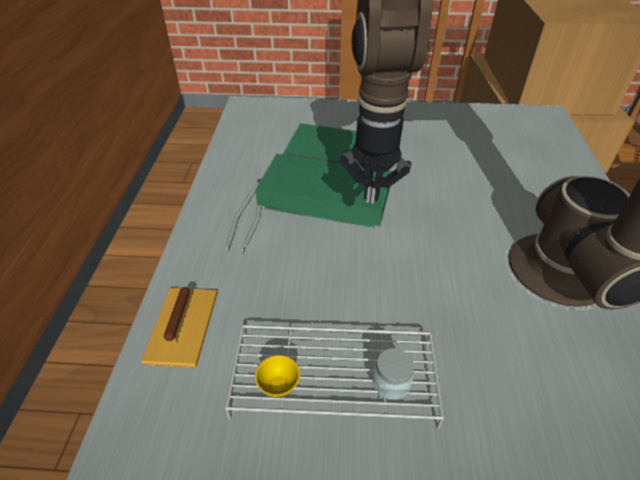

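The picture shows the lid flat and shut (about pixel 320,185). Depth puts it level at about 69 mm along its whole length, and the jar, bowl and tongs haven't moved. I'll hand the job in.

```bash
python3 -c "
from h import *
print(ctrl.job_done())"
```

```text
the job is handed in; nothing more can be done
None
```

All four tools (turner, scraper, spoon and fork) are in the green bin and the lid is shut. I handed the job in at about 69 s of the 208 s allowed.

I pulled each tool out from under the riser by its neck and re-gripped it by the handle. Each went head first under the hood and was set down in its own place. Then I pushed the lid over from behind; it stopped ajar, and I pressed it down near the free edge.

What my last checks showed:
- **Tools:** before the lid closed, the side picture showed the four handles side by side on the bin floor. The measured tool points were 9–15 mm above the shelf, as expected for tools lying flat on the bin floor. The arm hid the bin from the top camera then, so only the side camera confirmed this. I could not see the tools once the lid was shut.
- **Lid:** pressing with up to about 34 N took it past its catches, from about 84 mm high at the edge to about 68 mm. After I backed off, depth showed it level along its length, at about 69 mm from the top camera and 71 mm from the side. Shut is 68 mm, within the 2 mm calibration.
- **Jar, bowl and tongs:** they stayed where they were to within about 5 mm, which is measurement noise. In the final pictures the jar and bowl were found by the side camera only.

No check failed. No tool was seen to be knocked aside during the run.

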